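# Caliper a brass bar with the thumbwheel

### The arm

A 6-joint arm with a two-finger parallel gripper is mounted at the origin on the work surface. World frame = base frame: x ahead of the robot, y to its left, z up, the work surface at z = 0. Lengths are in m, angles in rad, forces in N, time in s.
With the tool pointing down it reaches from about 0.3 to 0.875 m from the base axis. Payload 6.4 kg.
Tool frame: the origin (TCP) lies between the finger pads; the fingertips stand ctrl.tip_reach ahead of it and the grasp point (between the pads) lies 11 mm behind it (ctrl.tip_reach is the distance from the TCP to the fingertips, in m); z points along the fingers, x is the direction in which the jaws open and shut, and the axes are right-handed (so a half turn about z gives the same grasp; the last joint's range is limited). The gripper opens to 85 mm and grips with 20 to 120 N. Pads are 22 mm wide; open, the fingers measure 114 mm over their backs; the gripper's body (76 mm by 85 mm) begins 54 mm behind the grasp point. The pads swing forward as they close: fully open they stand 13 mm farther back than shut.
Start: joints at [-1.321, 0.181, 1.607, -0, 1.354, -0.206], TCP at [0.253, -0.516, 0.239] pointing down, gripper open.
Joint ranges: [-2.99, 2.99], [-0.89, 2.07], [0.3, 2.58], [-1.14, 4.28], [0, 2.63], [-3.12, 3.12]. Speed limits (rad/s): [2.57, 2.57, 3.01, 3.14, 3.14, 3.14].

### API

Orientations are given as a unit quaternion [w, x, y, z].
In Python, from bench import telemetry, viewer, ticket, nets, ctrl gives the robot as it stands.
- The arm moves only by the tool step_arm, never from a script. Its argument "plan" is a list of rows, each a list of 2 entries, a list of its own where there are three numbers: the shift along the tool's x, y, z in m, then the turn, a rotation vector about the tool's x, y, z in degrees. A call has 1 to 5 rows; each row is the pose to reach, as a shift and turn from the pose commanded when the call began, along the tool's axes at that moment; what a row does not reach only later rows make up. A row lasts 1/10 s, in which the tool goes at most 50 mm and 8.59 degrees, less where a joint would pass 70% of its speed; a pose out of reach is approached as far as the arm can. A call with a gripper value outside its range is refused whole. "fingers" is the opening in per cent of the stroke, from 0 (shut) to 100 (fully open), set as the call begins (left out, the last holds). The fingers move at their own pace and stop on an object; the grip force is fixed at half the most. Time passes only in rows, so rows that repeat a pose let the fingers close. It gives the time, the measured TCP pose, the force and the opening at its end, in the units of the state.
- telemetry.get_obs(): the state, without advancing time (a new reading comes with each control period).
- viewer.camera(name): name is "side" or "top" or "wrist"; returns the picture (420x560x3 uint8, red, green, blue); there is no depth.
- viewer.get_calibration(name): a dict with "K" (3x3 intrinsics, pixels), "origin" and "orientation" of the camera in the world. Camera axes: x right, y up, looking along -z (the intrinsics and any distortion apply to the point x, -y, -z); pixel columns grow to the right and rows downward; lengths in m; the calibration is good to about 2 mm. The wrist camera is an equidistant fisheye: a pixel r from the principal point sees the ray r / f radians off the axis. A picture is of the moment at which its call begins: read the wrist's pose just before it. get_calibration takes no time and is no camera call; for the wrist camera it gives the pose at the moment of the call.
- ticket.hand_in(): hands the job in, once; it reports no verdict.
Trained networks look in the newest picture that a camera, given by its name, has taken for a name from the list of things; names that differ only in an ending like _2 or _b are one class to them, and where a whole thing is asked for, a point or a joint stands for the part that bears it (a point fixed in the world has none). Each returns a list of dicts, best first, with "score" (0 to 1); they miss things now and then, are a little off and sometimes report something else, mostly with a low value. They report only what shows in the picture. A call takes as long as a camera call. They do not tell look-alikes from the thing itself.
- nets.boxes_of(thing, camera): "extent" ([left, top, right, bottom] in pixels, round what is visible of it).
The state is a dict: "time_s": time; "q": joint angles; "dq": joint speeds; "joint_efforts": joint torques, N m; "eef_pos": TCP position; "eef_rot": TCP orientation; "wrist_force": force on the tool from outside, world axes, zero at the start; "torque": the same for the moment, N m; "opening": opening from 0.0 (shut) to 1.0 (fully open).
Only numpy, scipy, OpenCV 4.12 (cv2) and the standard library are available. Lean on these libraries where they do the work, as an engineer would, in place of code of your own. Each camera call takes 0.05 s, during which the arm holds its last target.

### The job

Measure the width of the flat rectangular brass bar: lay it flat on the wooden ledge between the open jaws of the caliper, pointing along the jaws so that they can close on its two long sides, and let it go. Then close the caliper gently by rolling its little thumbwheel with a fingertip until both jaws bear squarely on the sides of the bar, and leave it like that to be read. Do not push on the slider itself or press hard, and leave the other things on the bench where they are.

Things in the scene. Friction and masses are not known exactly. Their poses are not given: they have to be found in the camera images.
- bar: The work: a flat rectangular brass bar, 80 mm long (its x axis) x 18 mm wide (y) x 10 mm thick (z), about 0.12 kg, loose on the bench to one side of the caliper. Origin: centre of its underside.
- cradle: Fixed 20 mm high wooden cradle holding a caliper flat. Origin on the bench under the beam's centreline; beam along y. The jaws and thumbwheel stick out to -x. The ledge under the jaws is the cradle's flat top, x -120 to -12, y +11 to +85 mm. Beside it (y -165 to +11) the wood ends at x = -12 and the bench is bare: room for a finger in front of the wheel. All of it is under 33 mm.
- fixed_jaw: Steel fixed jaw at the +y side, part of the caliper's beam. Origin at cradle x 0, y +50 mm, z 0: its measuring face is the plane y = 0 here and looks to -y. Both jaws reach from x = -8 (beam edge) to x = -48 mm (tips) and are 4 mm thick, z 22 to 26 mm over the bench, 2 mm above the ledge.
- moving_jaw: Slider: steel moving jaw and black display housing in one. Its measuring face is the plane y = 0 here and looks to +y; jaw as long as the fixed one, up to 13 mm wide. Housing: x -17.5 to +12.5, y -73 to -7, up to z 32 mm. Runs stiffly (about 2.5 N) along the beam, stays where left. It must not be pushed directly: over 3 N by the robot spoils the job.
- thumbwheel: Knurled steel thumbwheel in a notch of the slider's near edge, 58 mm behind its jaw face. 13 mm across, 6 mm thick, upright axis; origin at its centre, 24 mm high. 3.5 mm of rim shows past the housing, at 6.5 mm to cradle -x. Rolls on the beam: dragging the rim to cradle +y closes the jaws, the slider moving half as far as the fingertip. Hard, unsprung: touch it slowly; over 12 N spoils it.
- caliper_slide (a joint): Opening between the two measuring faces, m: 0 shut, grows as the slider moves to cradle -y; 0.034 to 0.048 at the start, 0.018 when shut on the bar. Force on the bar: twice the fingertip's drag, less the friction; over 8 N on the bar is too much, 1 N or more on both sides is a proper touch. A bar lying askew is drawn square by 2 to 5 N.
- rod: Bystander: round brass rod, 12 mm thick, 80 mm long, lying on the bench on the other side of the caliper from the bar. Origin: under its middle. Not to be moved.
- pliers: Bystander: flat pliers with yellow grips, about 160 mm long (x axis), 13 mm high, lying left of the cradle. Not to be moved.
- brush: Bystander: flat brush with a yellow handle, 210 mm long (x axis), 20 mm high, lying far to the right. Not to be moved.
There are look-alikes about, which are no part of the job. What is shaped like the bar but black is not meant.

How it is judged:
On the way, in this order (a step that is already met when the one before it is completed fails the run):
1. the bar lies flat on the ledge between the open jaws, let go (x of bar in the frame of cradle between -0.08 and -0.044 m and y of bar in the frame of cradle between 0.01 and 0.043 m and z of bar in the frame of cradle between 0.0175 and 0.0225 m and angle between the x axis of bar and the x axis of cradle, either way round below 0.35 rad and angle between bar's own z axis and vertical below 0.06 rad and contact force between the fingers and bar below 0.05 N), for 0.2 s.
2. both jaws bear on the sides of the bar (contact force between each of moving_jaw, fixed_jaw and bar above 0.8 N and value of joint caliper_slide below 0.0195 m and contact force between the fingers and bar below 0.05 N), for 0.2 s.
At the end, for the whole second after the job is handed in: The bar lies flat on the ledge, at least 8 mm deep between the jaws and square to them (under 0.06 rad), the fixed jaw against its side (within 3 mm); the opening reads 16.5 to 19.5 mm; both jaws still bear on it; all at rest (value of joint caliper_slide between 0.0165 and 0.0195 m and x of bar in the frame of cradle between -0.08 and -0.044 m and y of bar in the frame of cradle between 0.038 and 0.044 m and z of bar in the frame of cradle between 0.0175 and 0.0225 m and angle between the x axis of bar and the x axis of cradle, either way round below 0.06 rad and angle between bar's own z axis and vertical below 0.06 rad and linear speed of bar below 0.01 m/s and contact force between each of moving_jaw, fixed_jaw and bar above 0.2 N); the robot touches nothing.
It fails at once if the thumbwheel is pressed with more than 12 N (contact force between the fingers and thumbwheel above 12 N).
It fails at once if the jaws squeeze the bar with more than 8 N (contact force between moving_jaw and bar above 8 N).
It fails at once if the robot pushes on the moving jaw or its housing (contact force between any of the fingers, the arm and moving_jaw above 3 N).
It fails at once if the rod, the pliers or the brush is moved by more than 25 mm (distance of any of rod, pliers, brush from where it was at the start of the episode above 0.025 m).
It also fails if it takes over 67 s, if anything falls off the work surface, if the arm or the gripper's body presses on something with over 40 N, if the wrist force passes 120 N, or if a joint passes its speed limit or range.

## Working session

There is one attempt and no reset: what is moved stays moved. The work goes in short steps, Python scripts to look and compute and a tool call to move; the robot and the scene stay as the last step left them, time stands still between calls to the robot, and variables do not carry over. Pictures are saved under pics/ and viewed, and the job is handed in when it is done.

Besides the shell and the picture viewer there is one more tool, called after ">>>" as name([rows], argument=value, ...), one row to a line, values as JSON. step_arm: Moves the arm, as the interface text tells. Its arguments: {"type":"object","properties":{"plan":{"type":"array"},"fingers":{"type":"number"}},"required":["plan"]}

```bash
ls; mkdir -p pics
python3 - <<'E'
from bench import telemetry, viewer, ticket, nets, ctrl
import cv2
print(ctrl.tip_reach, [a for a in dir(ctrl) if a[0]!='_'])
o=telemetry.get_obs(); print(o)
for n in ["top","side","wrist"]:
    im=viewer.camera(n); cv2.imwrite(f"pics/{n}0.png",im[:,:,::-1])
    c=viewer.get_calibration(n); print(n,c)
    for t in ["bar","cradle","thumbwheel","moving_jaw","fixed_jaw","rod","pliers","brush"]:
        print(t,[(d['score'],d['extent']) for d in nets.boxes_of(t,n)][:3])
E
```

```text
pics
0.008 ['MotionError', 'tip_reach']
{'time_s': 0.0, 'q': array([-1.32127849e+00,  1.81529202e-01,  1.60800521e+00, -3.65760360e-05,
        1.35379716e+00, -2.06257281e-01]), 'dq': array([-0.00090177, -0.00166837, -0.00068168, -0.00055307,  0.00073703,
        0.00174813]), 'joint_efforts': array([-6.52443359e-04, -4.44871151e+01, -3.51339805e+01, -3.72506320e-04,
        9.04677843e-03, -8.80066047e-07]), 'eef_pos': array([ 0.25298296, -0.51575792,  0.23839215]), 'eef_rot': array([-5.88460706e-04,  8.48576588e-01, -5.29071846e-01, -6.40300985e-04]), 'wrist_force': array([0.01734144, 0.17270132, 0.13000594]), 'torque': array([ 0.02373252, -0.00275138, -0.00411304]), 'opening': 1.004474871125309}
top {'K': array([[444.89810663,   0.        , 278.84814003],
       [  0.        , 444.89810663, 204.14548588],
       [  0.        ,   0.        ,   1.        ]]), 'origin': array([ 0.38044988, -0.0792875 ,  1.0541867 ]), 'orientation': array([-0.70119159, -0.04849122,  0.02892322,  0.7107337 ])}
bar [(0.76, [314.6, 215.3, 345.7, 243.7]), (0.62, [347.5, 263.6, 380.7, 290.1]), (0.56, [362
[... 710 characters left out ...]

thumbwheel []
moving_jaw [(0.8, [307.8, 183.8, 329.9, 202.1])]
fixed_jaw []
rod [(0.66, [239.6, 142.4, 266.0, 155.8])]
pliers [(0.63, [236.5, 285.4, 271.1, 304.1]), (0.51, [275.8, 121.9, 293.6, 146.1])]
brush [(0.66, [214.8, 334.3, 310.0, 401.4])]
wrist {'K': array([[325.1922621 ,   0.        , 280.58783555],
       [  0.        , 325.1922621 , 208.0726127 ],
       [  0.        ,   0.        ,   1.        ]]), 'origin': array([ 0.32290841, -0.48028516,  0.37382321]), 'orientation': array([ 0.83817806, -0.13221738,  0.08283532, -0.52260349])}
bar [(0.87, [80.2, 22.2, 140.1, 53.0])]
cradle []
thumbwheel []
moving_jaw []
fixed_jaw []
rod []
pliers []
brush [(0.86, [294.5, 0.1, 333.5, 103.7])]
```

Run:
```python
import cv2
a=cv2.imread("pics/top0.png"); cv2.imwrite("pics/topz0.png",cv2.resize(a[100:300,80:500],None,fx=1.9,fy=1.9,interpolation=cv2.INTER_CUBIC))
a=cv2.imread("pics/side0.png"); cv2.imwrite("pics/sidez0.png",cv2.resize(a[110:410,150:450],None,fx=2,fy=2,interpolation=cv2.INTER_CUBIC))
```

```text
(no output)
```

View pics/topz0.png

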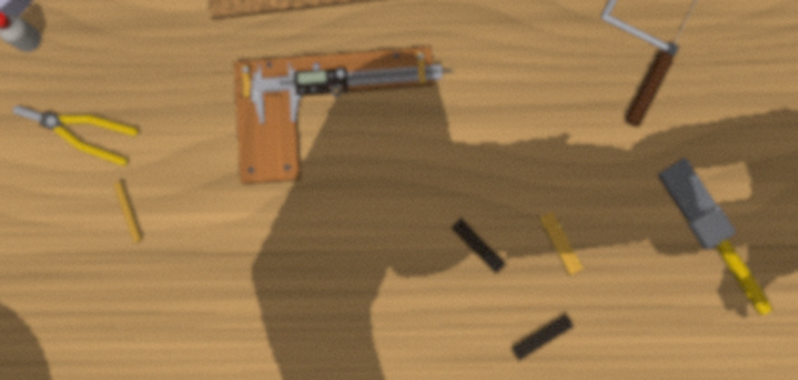

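View pics/sidez0.png

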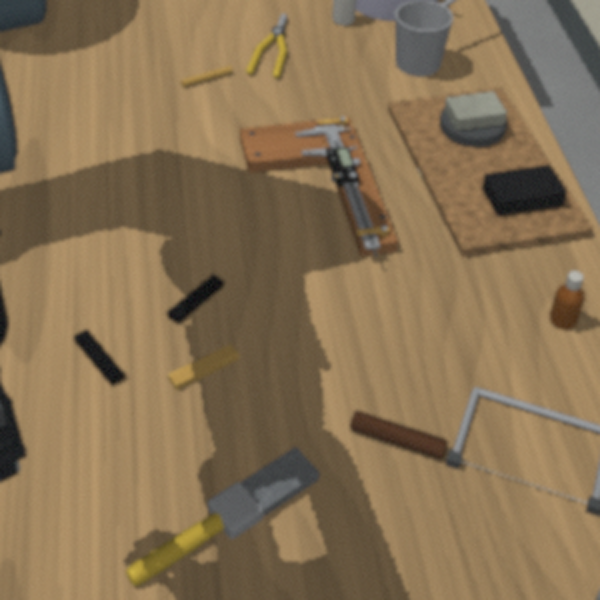

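View pics/wrist0.png

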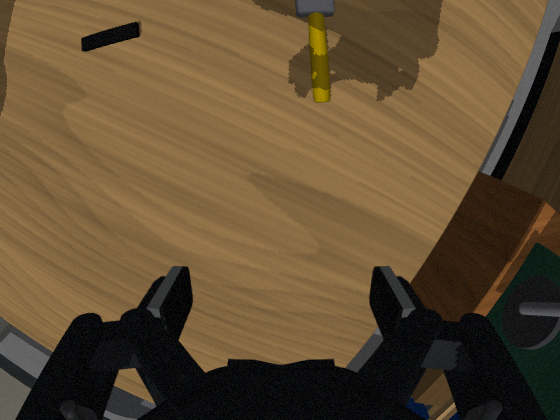

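The brass one at top-picture pixel (376,228) is the bar: flat, brass, on the side of the caliper away from the rod. The black ones at (331,230) and (365,277) are look-alikes, and the thin brass one at (147,213), beyond the caliper, is the rod.

```bash
cat > h.py <<'E'
import numpy as np, cv2
from scipy.spatial.transform import Rotation as R
def rot(q): return R.from_quat(np.r_[q[1:],q[0]])
def ray(c,u,v,fish=False):
    K=c['K']; x=(u-K[0,2])/K[0,0]; y=(v-K[1,2])/K[1,1]
    if fish:
        r=np.hypot(x,y); s=np.sin(r)/r if r>1e-9 else 1
        d=np.array([x*s,-y*s,-np.cos(r)])
    else: d=np.array([x,-y,-1.])
    return rot(c['orientation']).apply(d)
def topl(c,u,v,z,fish=False):
    d=ray(c,u,v,fish); o=c['origin']; return o+d*(z-o[2])/d[2]
def proj(c,P,fish=False):
    p=rot(c['orientation']).inv().apply(np.asarray(P)-c['origin']); x,y,z=p[...,0],-p[...,1],-p[...,2]
    if fish:
        r=np.hypot(x,y); th=np.arctan2(r,z); x=x/r*th;y=y/r*th
    else: x=x/z;y=y/z
    K=c['K']; return np.stack([K[0,0]*x+K[0,2],K[1,1]*y+K[1,2]],-1)
E
python3 - <<'E'
from h import *
from bench import viewer
c=viewer.get_calibration('top');s=viewer.get_calibration('side')
Z=lambda x,y:(80+x/1.9,100+y/1.9)
def f(n,x,y,z):
    p=topl(c,*Z(x,y),z); print(n,p.round(4), 'side zoom', ((proj(s,p)-[150,110])*2).round(0))
for n,x,y,z in [('bar',562,244,.01),('bar e1',547,215,.01),('bar e2',574,272,.01),('ledge TL',236,60,.02),('ledge BL',242,182,.02),('ledge BR',299,180,.02),('cradleTR',430,47,.02),('fixtip',262,121,.026),('movtip',293,121,.026),('rod',131,210,.006)]: f(n,x,y,z)
a=cv2.imread('pics/side0.png'); cv2.imwrite('pics/barcrop.png',cv2.resize(a[230:330,180:290],None,fx=5,fy=5,interpolation=cv2.INTER_CUBIC))
a=cv2.imread('pics/top0.png'); cv2.imwrite('pics/calcrop.png',cv2.resize(a[115:205,195:325],None,fx=6,fy=6,interpolation=cv2.INTER_CUBIC))
E
```

```text
bar [ 0.4351 -0.2766  0.01  ] side zoom [203. 363.]
bar e1 [ 0.4711 -0.2595  0.01  ] side zoom [234. 348.]
bar e2 [ 0.4007 -0.29    0.01  ] side zoom [172. 375.]
ledge TL [0.6718 0.1253 0.02  ] side zoom [351. 116.]
ledge BL [0.5167 0.1169 0.02  ] side zoom [240. 128.]
ledge BR [0.5181 0.046  0.02  ] side zoom [246. 161.]
cradleTR [ 0.6837 -0.119   0.02  ] side zoom [397. 239.]
fixtip [0.5919 0.0912 0.026 ] side zoom [297. 132.]
movtip [0.5912 0.0526 0.026 ] side zoom [301. 151.]
rod [0.4853 0.2595 0.006 ] side zoom [209.  77.]
```

View pics/barcrop.png

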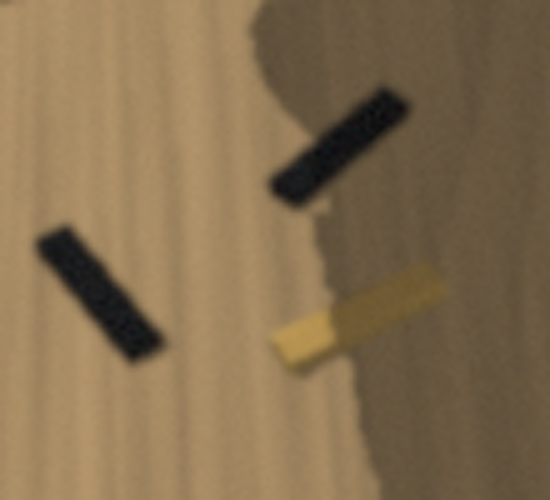

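View pics/calcrop.png

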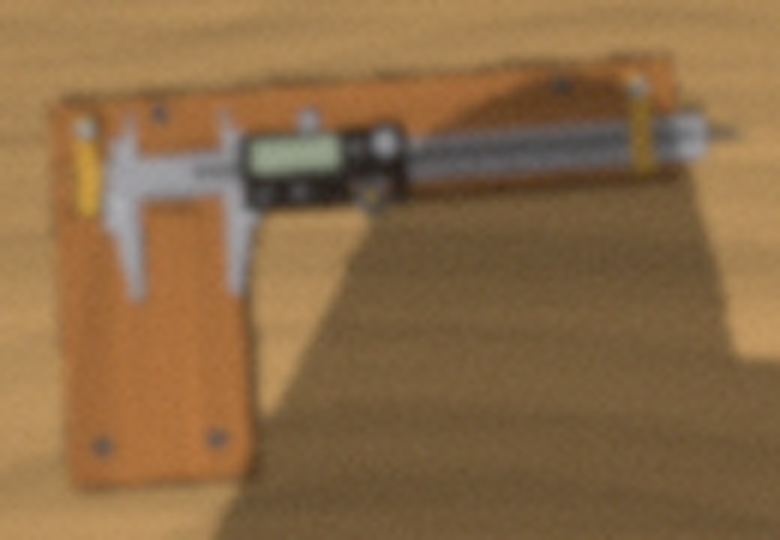

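The crop shows the brass bar at side pixel (252,294), with the two black look-alikes beside it. It is about 80 x 18 mm and points about 23°. Moving over it for a closer look.

>>> step_arm([
  [[-0.022, -0.044, 0.005], [0, 0, 0.5]],
  [[-0.044, -0.088, 0.01], [0, 0, 1]],
  [[-0.066, -0.132, 0.02], [0, 0, 1.5]],
  [[-0.088, -0.176, 0.03], [0, 0, 2]],
  [[-0.11, -0.215, 0.04], [0, 0, 2.5]],
], fingers=60)

```text
time_s: 1.85
eef_pos: [0.3989, -0.3212, 0.1992]
eef_rot: [0.0, 0.837, -0.548, 0.0]
wrist_force: [1.6, -0.8, -0.7]
opening: 0.601
```

>>> step_arm([
  [[0, 0, 0], [0, 0, 0]],
])

```text
time_s: 1.95
eef_pos: [0.3995, -0.3177, 0.1977]
eef_rot: [-0.001, 0.838, -0.545, -0.001]
wrist_force: [-0.8, -0.6, -0.3]
opening: 0.6
```

Run:
```python
from h import *
from bench import telemetry,viewer,nets
o=telemetry.get_obs(); print(o['time_s'],o['eef_pos'],o['eef_rot'],o['opening'],o['dq'].round(3))
c=viewer.get_calibration('wrist'); print(c)
im=viewer.camera('wrist'); cv2.imwrite('pics/w1.png',im[:,:,::-1]); np.save('w1c.npy',c,allow_pickle=True)
print(nets.boxes_of('bar','wrist'))
```

```text
1.95 [ 0.3994737  -0.31768656  0.19774954] [-0.001329    0.83833109 -0.54515788 -0.00144892] 0.6003630507598429 [-0.081  0.007 -0.044 -0.045  0.002 -0.078]
{'K': array([[325.1922621 ,   0.        , 280.58783555],
       [  0.        , 325.1922621 , 208.0726127 ],
       [  0.        ,   0.        ,   1.        ]]), 'origin': array([ 0.47067058, -0.28490707,  0.33232278]), 'orientation': array([ 0.82826033, -0.12928743,  0.08679531, -0.53827145])}
[{'extent': [145.6, 63.4, 189.1, 138.6], 'score': 0.91}, {'extent': [246.6, 95.8, 268.9, 175.2], 'score': 0.61}, {'extent': [162.4, 208.9, 233.0, 234.4], 'score': 0.61}]
```

View pics/w1.png

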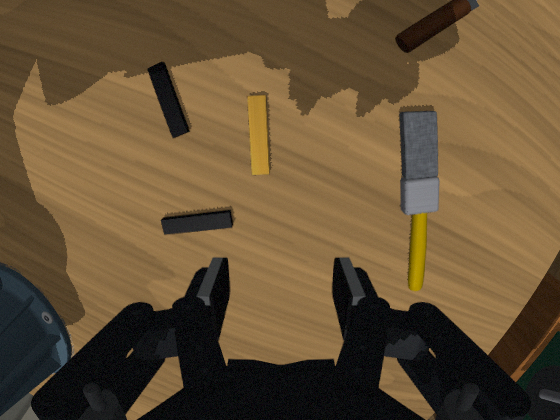

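Bar clearly at pixels (259,135), black look-alikes at (169,100) and (197,221). Fit the bar's outline.

```bash
cat >> h.py <<'E'
def brass(im,box,smin=130,vmin=110):
    hsv=cv2.cvtColor(im,cv2.COLOR_BGR2HSV); m=((hsv[...,1]>smin)&(hsv[...,2]>vmin)).astype(np.uint8)
    k=np.zeros_like(m); l,t,r,b=[int(x) for x in box]; k[t:b,l:r]=1; m*=k
    n,lab,st,_=cv2.connectedComponentsWithStats(m); i=1+np.argmax(st[1:,4]); return lab==i
def barpose(im,c,box,z,**k):
    m=brass(im,box,**k); v,u=np.nonzero(m)
    P=np.array([topl(c,a,b,z,True)[:2] for a,b in zip(u,v)])
    rc=cv2.minAreaRect((P*1000).astype(np.float32)); b=cv2.boxPoints(rc)
    e=[b[1]-b[0],b[2]-b[1]]; L=max(e,key=np.linalg.norm); yaw=np.degrees(np.arctan2(L[1],L[0]))
    return np.array(rc[0])/1000, rc[1], (yaw+90)%180-90, m.sum()
E
python3 - <<'E'
from h import *
c=np.load('w1c.npy',allow_pickle=True).item(); im=cv2.imread('pics/w1.png')
hsv=cv2.cvtColor(im,cv2.COLOR_BGR2HSV); print(hsv[135,259],hsv[135,290],hsv[110,257])
for s in (140,160,180): print(s,barpose(im,c,[235,85,285,190],.01,smin=s))
E
```

```text
[ 20 177 176] [ 17 128 152] [ 21 182 170]
140 (array([ 0.43513666, -0.27442279]), (80.22636413574219, 18.527524948120117), np.float32(26.179108), np.int64(1474))
160 (array([ 0.43509402, -0.27476236]), (79.79342651367188, 17.96993064880371), np.float32(26.29155), np.int64(1412))
180 (array([ 0.43558127, -0.27491385]), (78.2642822265625, 17.33135223388672), np.float32(26.865128), np.int64(913))
```

```bash
cat >> h.py <<'E'
def shift(o,P,yawx):
    """shift in tool axes to TCP pos P with tool down & tool x axis at world yaw (deg, mod 180); returns shift, rotvec deg"""
    q=rot(o['eef_rot']); d=q.inv().apply(np.asarray(P)-o['eef_pos'])
    best=None
    for k in (0,180):
        y=np.radians(yawx+k); x=np.array([np.cos(y),np.sin(y),0]); z=np.array([0,0,-1.]); M=R.from_matrix(np.stack([x,np.cross(z,x),z],1))
        rv=np.degrees((q.inv()*M).as_rotvec())
        if best is None or np.linalg.norm(rv)<np.linalg.norm(best): best=rv
    return d.round(4),best.round(2)
E
python3 - <<'E'
from h import *
from bench import telemetry
o=telemetry.get_obs()
print(shift(o,[.4189,-.283,.10],116.2), shift(o,[.4189,-.283,.0105],116.2))
c=np.load('w1c.npy',allow_pickle=True).item()
for p in [(162,225),(233,217),(187,134),(150,66)]: print(topl(c,*p,.01,True))
E
```

```text
(array([-0.0275, -0.0347,  0.0993]), array([ 0.02, -0.  , -2.42])) (array([-0.0275, -0.0347,  0.1888]), array([ 0.02, -0.  , -2.42]))
[ 0.30300788 -0.21323824  0.01      ]
[ 0.34521287 -0.283768    0.01      ]
[ 0.40837931 -0.2070632   0.01      ]
[ 0.46002888 -0.14197633  0.01      ]
```

>>> step_arm([
  [[-0.01, -0.012, 0.035], [0, 0, -0.8]],
  [[-0.02, -0.024, 0.07], [0, 0, -1.6]],
  [[-0.0275, -0.0347, 0.11], [0, 0, -2.4]],
  [[-0.0275, -0.0347, 0.14], [0, 0, -2.4]],
  [[-0.0275, -0.0347, 0.14], [0, 0, -2.4]],
], fingers=45)

```text
time_s: 2.55
eef_pos: [0.4157, -0.2826, 0.0557]
eef_rot: [-0.001, 0.848, -0.53, -0.004]
wrist_force: [-0.1, 0.7, 1.2]
opening: 0.449
```

Run:
```python
from h import *
from bench import telemetry,viewer
o=telemetry.get_obs(); print(o['eef_pos'],o['opening'])
print(shift(o,[.4189,-.283,.0105],116.2))
c=viewer.get_calibration('wrist')
im=viewer.camera('wrist')[:,:,::-1].copy(); cv2.imwrite('pics/w2.png',im); np.save('w2c.npy',c,allow_pickle=True)
```

```text
[ 0.41571943 -0.28260993  0.05566785] 0.4489092504203855
(array([ 0.0021, -0.0028,  0.0451]), array([ 0.14,  0.42, -0.26]))
```

View pics/w2.png

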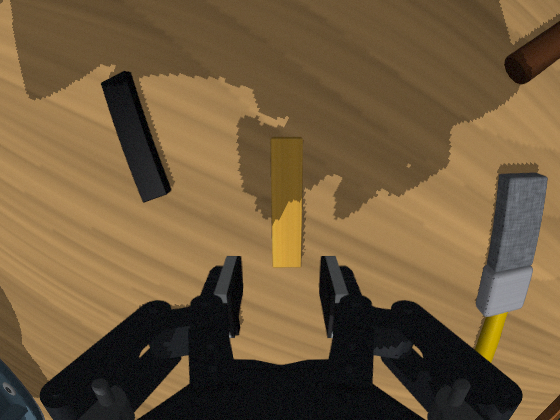

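Bar centred at (287,202), aligned with the fingers, which straddle about (281,290). Fine.

Run:
```python
from h import *
from bench import telemetry
o=telemetry.get_obs(); print(o['eef_pos'],o['time_s'],o['eef_rot'])
c=np.load('w2c.npy',allow_pickle=True).item(); im=cv2.imread('pics/w2.png')
for p in [(272,138),(301,138),(272,267),(301,267)]: print(topl(c,*p,.01,True).round(4))
A=[topl(c,*p,.01,True) for p in [(272,138),(301,138),(272,267),(301,267)]]
e1=(A[0]+A[1])/2;e2=(A[2]+A[3])/2; d=e1-e2; L=np.linalg.norm(d); print((e1+e2)/2,L,np.degrees(np.arctan2(d[1],d[0])), np.linalg.norm(A[0]-A[1]))
t=(e1+e2)/2-.018*d/L; t[2]=.0105
print(t,shift(o,t,90+np.degrees(np.arctan2(d[1],d[0]))))
```

```text
[ 0.41707824 -0.28411796  0.05812707] 2.6 [-3.56897326e-04  8.47698178e-01 -5.30475521e-01 -1.84182590e-03]
[ 0.4674 -0.2499  0.01  ]
[ 0.4744 -0.2643  0.01  ]
[ 0.3955 -0.2842  0.01  ]
[ 0.4035 -0.3005  0.01  ]
[ 0.43520248 -0.2747294   0.01      ] 0.07957820580011125 26.243373103520273 0.01602156684153909
[ 0.41905785 -0.28268873  0.0105    ] (array([-0.0003, -0.0025,  0.0476]), array([ 0.08,  0.2 , -0.32]))
```

>>> step_arm([
  [[0, -0.0005, 0.016], [0, 0, 0]],
  [[0, -0.0005, 0.032], [0, 0, 0]],
  [[0, -0.0005, 0.042], [0, 0, 0]],
  [[0, -0.0005, 0.047], [0, 0, 0]],
  [[0, -0.0005, 0.047], [0, 0, 0]],
])

```text
time_s: 3.1
eef_pos: [0.4191, -0.2843, 0.0128]
eef_rot: [0.0, 0.848, -0.53, 0.0]
wrist_force: [0.0, 0.5, -0.2]
opening: 0.448
```

>>> step_arm([
  [[0, 0, 0], [0, 0, 0]],
  [[0, 0, 0], [0, 0, 0]],
  [[0, 0, 0], [0, 0, 0]],
  [[0, 0, 0], [0, 0, 0]],
], fingers=5)

```text
time_s: 3.5
eef_pos: [0.4195, -0.2843, 0.0135]
eef_rot: [0.0, 0.848, -0.53, 0.001]
wrist_force: [-1.5, 0.4, 5.5]
opening: 0.182
```

Run:
```python
from h import *
from bench import telemetry
o=telemetry.get_obs(); print(o['eef_pos'],o['wrist_force'])
print(shift(o,[.50,.05,.16],93))
```

```text
[ 0.4195335  -0.28433153  0.01345999] [-1.54698089  0.43380777  5.47848084]
(array([-0.2648, -0.2191, -0.147 ]), array([-0.03, -0.1 , 23.03]))
```

>>> step_arm([
  [[0, 0, -0.03], [0, 0, 0]],
  [[-0.01, -0.005, -0.07], [0, 0, 2]],
  [[-0.03, -0.015, -0.11], [0, 0, 8]],
  [[-0.07, -0.03, -0.14], [0, 0, 15]],
  [[-0.11, -0.06, -0.15], [0, 0, 22]],
])

```text
time_s: 4.0
eef_pos: [0.425, -0.1619, 0.1652]
eef_rot: [-0.0, 0.729, -0.685, 0.003]
wrist_force: [1.7, 0.8, -1.0]
opening: 0.182
```

Run:
```python
from h import *
from bench import telemetry
o=telemetry.get_obs(); print(o['eef_pos'],o['wrist_force'])
print(shift(o,[.50,.05,.16],93))
```

```text
[ 0.4249998  -0.16188382  0.1652087 ] [ 1.69047242  0.75634847 -0.96249348]
(array([-0.2068, -0.0881,  0.0048]), array([-0.25, -0.22,  0.58]))
```

>>> step_arm([
  [[-0.044, -0.018, 0], [0, 0, 0.5]],
  [[-0.088, -0.036, 0], [0, 0, 0.5]],
  [[-0.132, -0.054, 0], [0, 0, 0.5]],
  [[-0.17, -0.072, 0], [0, 0, 0.5]],
  [[-0.207, -0.088, 0], [0, 0, 0.5]],
])

```text
time_s: 4.5
eef_pos: [0.4978, 0.0536, 0.162]
eef_rot: [-0.0, 0.729, -0.685, 0.0]
wrist_force: [0.5, -0.5, -0.8]
opening: 0.18
```

>>> step_arm([
  [[0, 0, 0], [0, 0, 0]],
  [[0, 0, 0], [0, 0, 0]],
])

```text
time_s: 4.7
eef_pos: [0.4972, 0.0524, 0.1616]
eef_rot: [0.0, 0.729, -0.684, -0.0]
wrist_force: [-0.9, -0.4, -1.2]
opening: 0.181
```

Run:
```python
from h import *
from bench import telemetry,viewer,nets
o=telemetry.get_obs(); print(o['time_s'],o['eef_pos'],o['eef_rot'],o['opening'],o['dq'].round(3))
c=viewer.get_calibration('wrist')
im=viewer.camera('wrist'); cv2.imwrite('pics/w3.png',im[:,:,::-1]); np.save('w3c.npy',c,allow_pickle=True); print(c['origin'])
for t in ["moving_jaw","fixed_jaw","thumbwheel","cradle"]: print(t,nets.boxes_of(t,'wrist')[:2])
```

```text
4.7 [0.49720681 0.05240867 0.16158162] [ 2.21516461e-04  7.29409157e-01 -6.84077647e-01 -7.49762889e-05] 0.18088497099927325 [-0.043 -0.009  0.013 -0.005 -0.001 -0.005]
[0.57495151 0.05870021 0.29607402]
moving_jaw [{'extent': [285.7, 4.3, 498.7, 86.8], 'score': 0.79}]
fixed_jaw [{'extent': [228.1, 2.9, 245.3, 88.1], 'score': 0.6}, {'extent': [0.0, 78.3, 87.7, 139.1], 'score': 0.17}]
thumbwheel [{'extent': [346.1, 44.5, 362.8, 62.8], 'score': 0.65}]
cradle []
```

View pics/w3.png

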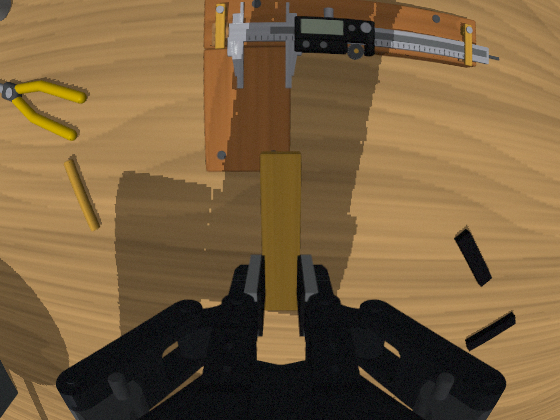

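Bar is held at (281,230), roughly aligned with the ledge; caliper jaws at columns 239 and 290, wheel near (356,51). Enlarging the caliper.

Run:
```python
import cv2
a=cv2.imread('pics/w3.png'); cv2.imwrite('pics/w3c.png',cv2.resize(a[0:180,195:395],None,fx=4,fy=3.3,interpolation=cv2.INTER_CUBIC))
a=a[0:180,195:395]
```

```text
(no output)
```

View pics/w3c.png

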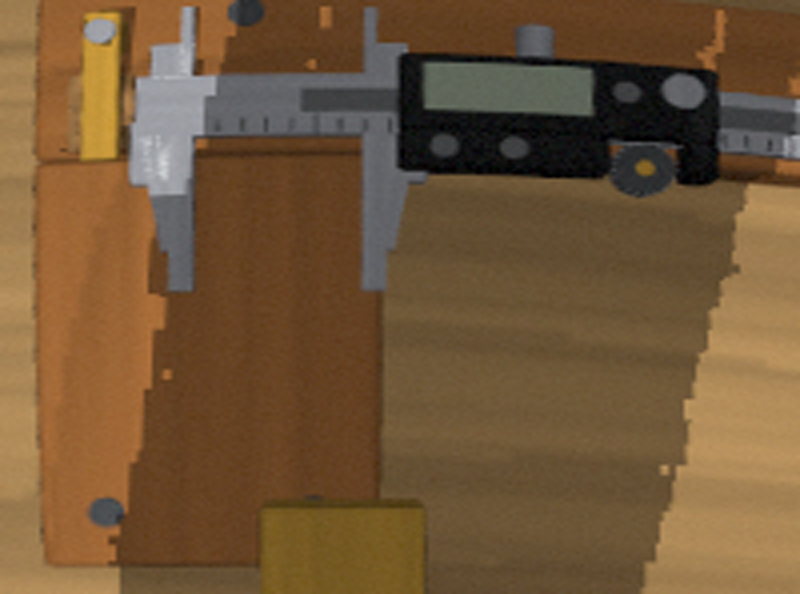

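```bash
cat > fit.py <<'E'
from h import *
from scipy.optimize import least_squares
def cradle2world(p,P):
    c,s=np.cos(p[2]),np.sin(p[2]); P=np.asarray(P,float)
    return np.stack([p[0]+c*P[...,0]-s*P[...,1],p[1]+s*P[...,0]+c*P[...,1],P[...,2]],-1)
def fit(c,L):
    def model(p):
        pts=np.array([[x,y-(p[3] if mv else 0),z] for (_,(x,y,z),mv,_w) in L]); return proj(c,cradle2world(p,pts),True)
    uv=np.array([l[0] for l in L]); w=np.array([l[3] for l in L],float)
    f=lambda p:((model(p)-uv)*w).ravel()
    r=least_squares(f,[.641,.038,.05,.038]); return r.x,(model(r.x)-uv).round(1)
E
python3 - <<'E'
from fit import *
c=np.load('w3c.npy',allow_pickle=True).item()
q=lambda x,y:(195+x/4-.4,y/3.3-.4)
L=[(q(46,565),(-.12,.085,.02),0,(1,1)),(q(193,290),(-.048,.05,.026),0,(1,1)),(q(362,290),(-.048,.05,.026),1,(1,1)),
(q(382,488),(-.105,.011,.02),0,(1,0)),(q(645,168),(-.0145,.05-.058,.027),1,(1,1)),(q(400,170),(-.0175,.05-.007,.032),1,(1,1)),(q(718,180),(-.0175,.05-.073,.032),1,(1,1))]
p,r=fit(c,L); print(p,np.degrees(p[2]));print(r)
np.save('cr.npy',p)
# held bar
from bench import telemetry
print(topl(c,262,153,.168,True),topl(c,301,153,.168,True),topl(c,301,309,.168,True),topl(c,266,309,.168,True))
E
```

```text
[0.63949745 0.043158   0.05769619 0.03402436] 3.305748425877967
[[-0.4  0.9]
 [ 0.4  0.1]
 [-0.2 -0.2]
 [ 0.   7. ]
 [-0.1 -0. ]
 [-0.5 -1.1]
 [ 0.8  0.5]]
[0.55587391 0.0649434  0.168     ] [0.55686995 0.04950972 0.168     ] [0.48339788 0.0431251  0.168     ] [0.48235722 0.05983194 0.168     ]
```

Run:
```python
from fit import *
from bench import telemetry
o=telemetry.get_obs(); print(o['eef_pos']); p=np.load('cr.npy')
for z in (.08,.0345):
  P=cradle2world(p,[-.081,.0335,z]); print(P,shift(o,P,90+np.degrees(p[2])))
```

```text
[0.49722368 0.05032913 0.16166751]
[0.55670049 0.07193145 0.08      ] (array([-0.018 , -0.0607,  0.0817]), array([ 0.01, -0.01,  0.1 ]))
[0.55670049 0.07193145 0.0345    ] (array([-0.018 , -0.0607,  0.1272]), array([ 0.01, -0.01,  0.1 ]))
```

>>> step_arm([
  [[-0.006, -0.03, 0.01], [0, 0, 0]],
  [[-0.012, -0.05, 0.03], [0, 0, 0]],
  [[-0.018, -0.0607, 0.06], [0, 0, 0]],
  [[-0.018, -0.0607, 0.0817], [0, 0, 0]],
  [[-0.018, -0.0607, 0.0817], [0, 0, 0]],
])

```text
time_s: 5.45
eef_pos: [0.5542, 0.0724, 0.0765]
eef_rot: [0.002, 0.728, -0.686, -0.003]
wrist_force: [-0.6, 0.5, -1.4]
opening: 0.179
```

>>> step_arm([
  [[0, 0, 0], [0, 0, 0]],
  [[0, 0, 0], [0, 0, 0]],
  [[0, 0, 0], [0, 0, 0]],
])

```text
time_s: 5.75
eef_pos: [0.558, 0.0727, 0.0817]
eef_rot: [-0.001, 0.728, -0.685, 0.001]
wrist_force: [0.4, -0.3, -1.4]
opening: 0.178
```

Run:
```python
from fit import *
from bench import telemetry,viewer
o=telemetry.get_obs(); print(o['time_s'],o['eef_pos'],o['dq'].round(3))
c=viewer.get_calibration('wrist')
im=viewer.camera('wrist'); im=im[:,:,::-1].copy();cv2.imwrite('pics/w4.png',im); np.save('w4c.npy',c,allow_pickle=True)
p=np.load('cr.npy')
P=cradle2world(p,[-.081,.0335,.0345]); print(P,shift(o,P,90+np.degrees(p[2])))
for q in [(-.12,.085,.02),(-.048,.05,.026),(-.048,.05-p[3],.026),(-.0145,-.008-p[3],.027),(-.0175,.043-p[3],.032)]:
  u=proj(c,cradle2world(p,q),True); cv2.circle(im,(int(u[0]+.5),int(u[1]+.5)),2,(0,255,0),1); print(u)
cv2.imwrite('pics/w4m.png',cv2.resize(im[0:300,150:450],None,fx=2,fy=2))
```

```text
5.75 [0.55802198 0.07270081 0.08173256] [ 0.003  0.001  0.003 -0.001 -0.002 -0.   ]
[0.55670049 0.07193145 0.0345    ] (array([0.0007, 0.0015, 0.0472]), array([-0.17, -0.03,  0.18]))
[210.74615246 281.43603458]
[256.85782903 183.86958833]
[313.23176738 184.07807761]
[408.29489441 132.73026226]
[327.7555444  134.73696178]
```

View pics/w4m.png

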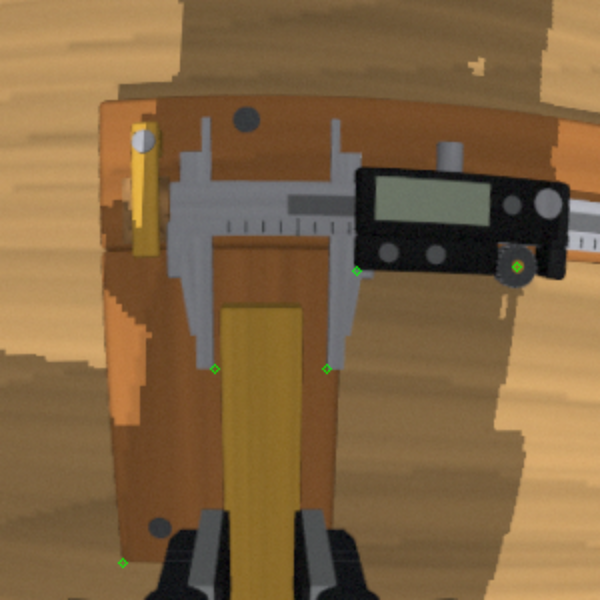

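Marks match the picture; the bar hangs between the jaws, parallel to them. Lowering.

>>> step_arm([
  [[0.0007, 0.0015, 0.012], [0, 0, 0]],
  [[0.0007, 0.0015, 0.024], [0, 0, 0]],
  [[0.0007, 0.0015, 0.035], [0, 0, 0]],
  [[0.0007, 0.0015, 0.042], [0, 0, 0]],
  [[0.0007, 0.0015, 0.044], [0, 0, 0]],
])

```text
time_s: 6.3
eef_pos: [0.5543, 0.0724, 0.0342]
eef_rot: [0.001, 0.728, -0.685, -0.001]
wrist_force: [0.5, 0.9, -0.9]
opening: 0.182
```

>>> step_arm([
  [[0, 0, 0.001], [0, 0, 0]],
  [[0, 0, 0.002], [0, 0, 0]],
  [[0, 0, 0.002], [0, 0, 0]],
])

```text
time_s: 6.6
eef_pos: [0.5558, 0.0723, 0.0342]
eef_rot: [-0.0, 0.728, -0.685, 0.0]
wrist_force: [-0.3, 0.6, -1.9]
opening: 0.181
```

Run:
```python
from fit import *
from bench import telemetry,viewer
o=telemetry.get_obs(); print(o['time_s'],o['eef_pos'],o['dq'].round(3),o['wrist_force'],o['torque'])
im=viewer.camera('wrist'); im=im[:,:,::-1].copy();cv2.imwrite('pics/w5.png',cv2.resize(im[50:350,130:530],None,fx=2,fy=2))
im=viewer.camera('side'); im=im[:,:,::-1].copy();cv2.imwrite('pics/s5.png',cv2.resize(im[130:260,240:370],None,fx=4,fy=4))
```

```text
6.6 [0.55577222 0.07230784 0.03422957] [-0.001 -0.005  0.001  0.001  0.004  0.001] [-0.30556615  0.57964519 -1.92247704] [0.03420339 0.05161749 0.0743986 ]
```

View pics/w5.png

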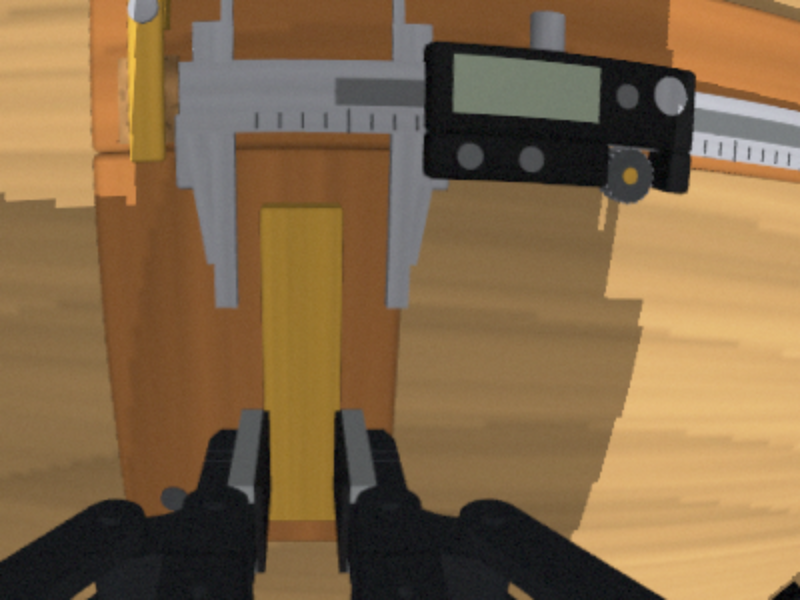

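Bar sits midway between the jaws, ~24 mm deep. A touch lower until contact.

>>> step_arm([
  [[0, 0, 0.001], [0, 0, 0]],
  [[0, 0, 0.001], [0, 0, 0]],
  [[0, 0, 0.001], [0, 0, 0]],
])

```text
time_s: 7.0
eef_pos: [0.5559, 0.0723, 0.0335]
eef_rot: [-0.0, 0.728, -0.685, 0.0]
wrist_force: [-1.5, 0.3, 3.4]
opening: 0.181
```

>>> step_arm([
  [[0, 0, 0], [0, 0, 0]],
  [[0, 0, 0], [0, 0, 0]],
  [[0, 0, 0], [0, 0, 0]],
  [[0, 0, 0], [0, 0, 0]],
], fingers=40)

```text
time_s: 7.4
eef_pos: [0.5554, 0.0723, 0.0329]
eef_rot: [0.0, 0.728, -0.685, -0.0]
wrist_force: [0.8, 0.4, 1.0]
opening: 0.4
```

>>> step_arm([
  [[0, 0, -0.02], [0, 0, 0]],
  [[0, 0, -0.04], [0, 0, 0]],
  [[0, 0, -0.06], [0, 0, 0]],
  [[0, 0, -0.06], [0, 0, 0]],
  [[0, 0, -0.06], [0, 0, 0]],
], fingers=40)

```text
time_s: 7.9
eef_pos: [0.5556, 0.0723, 0.0929]
eef_rot: [-0.0, 0.728, -0.685, 0.0]
wrist_force: [-0.1, -0.6, -0.2]
opening: 0.393
```

Run:
```python
from fit import *
from bench import telemetry,viewer
o=telemetry.get_obs(); print(o['time_s'],o['eef_pos'],o['dq'].round(3),o['wrist_force'])
c=viewer.get_calibration('wrist')
im=viewer.camera('wrist'); im=im[:,:,::-1].copy();cv2.imwrite('pics/w6f.png',im);np.save('w6c.npy',c,allow_pickle=True);cv2.imwrite('pics/w6.png',cv2.resize(im[50:350,130:530],None,fx=2,fy=2,interpolation=cv2.INTER_CUBIC))
```

```text
7.9 [0.55557376 0.07228913 0.09291955] [-0.002  0.022  0.019 -0.    -0.     0.001] [-0.0727739  -0.61251016 -0.22418922]
```

View pics/w6.png

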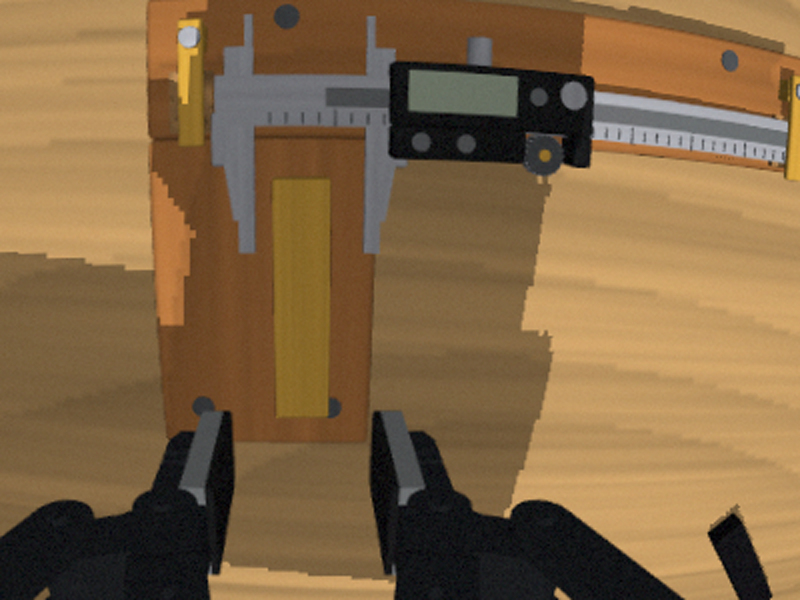

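Bar lies flat and free between the jaws at (301,298) in the crop, untouched by the fingers. Refine the cradle fit for the wheel.

Run:
```python
from fit import *
from bench import telemetry
c=np.load('w6c.npy',allow_pickle=True).item()
q=lambda x,y:(130+x/2-.25,50+y/2-.25)
L=[(q(166,440),(-.12,.085,.02),0,(1,1)),(q(369,442),(-.12,.011,.02),0,(1,1)),(q(255,253),(-.048,.05,.026),0,(1,1)),(q(365,253),(-.048,.05,.026),1,(1,1)),
(q(544,155),(-.0145,.05-.058,.027),1,(1,1)),(q(390,156),(-.0175,.05-.007,.032),1,(1,1)),(q(591,167),(-.0175,.05-.073,.032),1,(1,1))]
p,r=fit(c,L); print(p,np.degrees(p[2]));print(r); np.save('cr2.npy',p)
B=np.array([topl(c,*q(*a),.03,True) for a in [(273,180),(330,180),(328,416),(275,416)]]); print(B.mean(0)); ct,s=np.cos(p[2]),np.sin(p[2])
d=B[:,:2]-p[:2]; print((np.array([[ct,s],[-s,ct]])@d.T).T.round(4))
o=telemetry.get_obs()
w=cradle2world(p,[-.0145,-.008-p[3],.024]); print('wheel',w, o['q'])
```

```text
[0.63978998 0.04347391 0.06014935 0.03432008] 3.446303692570304
[[ 0.2  0.8]
 [-0.4  0.6]
 [ 0.1 -0.7]
 [-0.8 -0.6]
 [ 0.2 -0.6]
 [ 0.2  0.7]
 [ 0.4  0.2]]
[0.57348695 0.07487452 0.03      ]
[[-0.0248  0.044 ]
 [-0.0248  0.0267]
 [-0.1037  0.0263]
 [-0.1038  0.0443]]
wheel [6.27860197e-01 3.58721308e-04 2.40000000e-02] [-8.24377970e-02  3.25055946e-01  1.75535400e+00 -4.90057025e-06
  1.06222826e+00  1.42699062e+00]
```

Run:
```python
from fit import *
from bench import telemetry
p=np.load('cr2.npy');o=telemetry.get_obs(); print(o['eef_pos'])
for z in (.093,.020):
  P=cradle2world(p,[-.050,-.048,z]); print(P,shift(o,P,90+np.degrees(p[2])))
```

```text
[0.55487533 0.07235348 0.09212343]
[ 0.59276583 -0.00744494  0.093     ] (array([ 0.082 , -0.0329, -0.0009]), array([0.06, 0.01, 0.07]))
[ 0.59276583 -0.00744494  0.02      ] (array([ 0.082 , -0.033 ,  0.0721]), array([0.06, 0.01, 0.07]))
```

>>> step_arm([
  [[0, 0, 0], [0, 0, 0]],
  [[0, 0, 0], [0, 0, 0]],
  [[0, 0, 0], [0, 0, 0]],
], fingers=0)

```text
time_s: 8.25
eef_pos: [0.555, 0.0723, 0.0922]
eef_rot: [0.0, 0.728, -0.685, -0.001]
wrist_force: [-0.0, -0.2, 1.1]
opening: -0.004
```

Run:
```python
from fit import *
from bench import telemetry,viewer
o=telemetry.get_obs(); print(o['time_s'],o['eef_pos'],o['opening'],o['wrist_force'])
im=viewer.camera('wrist')[:,:,::-1].copy();cv2.imwrite('pics/w7.png',cv2.resize(im[180:420,130:430],None,fx=2.5,fy=2.5,interpolation=cv2.INTER_CUBIC))
```

```text
8.25 [0.5549685  0.07234088 0.09215438] -0.0037232559747583556 [-0.01711992 -0.21865413  1.12220586]
```

View pics/w7.png

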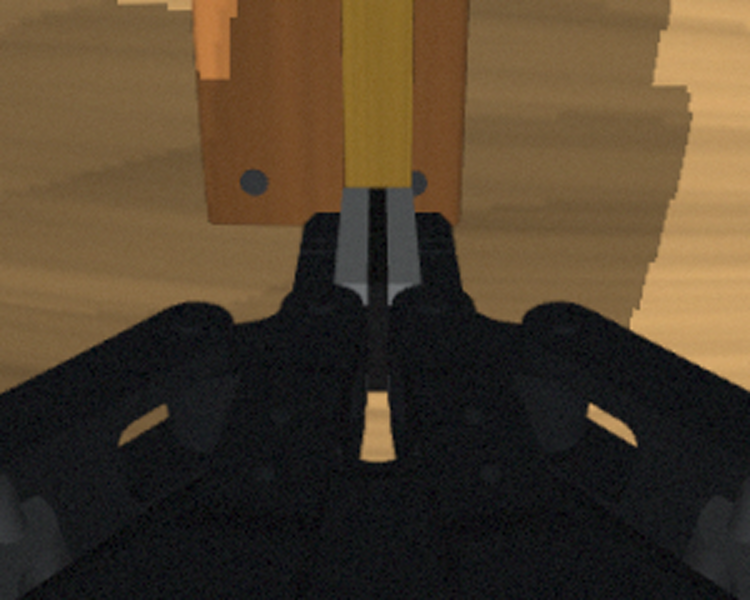

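Shut fingertip shows a flat grey face about 15 mm wide (crop columns 340–415). I will roll the wheel with that side face, in strokes of about 10 mm slider travel.

>>> step_arm([
  [[0.04, -0.016, 0], [0, 0, 0]],
  [[0.08, -0.032, 0], [0, 0, 0]],
  [[0.082, -0.033, 0.02], [0, 0, 0]],
  [[0.082, -0.033, 0.05], [0, 0, 0]],
  [[0.082, -0.033, 0.068], [0, 0, 0]],
])

```text
time_s: 8.8
eef_pos: [0.5924, -0.0079, 0.0228]
eef_rot: [0.001, 0.728, -0.685, -0.001]
wrist_force: [-0.0, 0.5, -1.1]
opening: 0.0
```

>>> step_arm([
  [[0, 0, 0.003], [0, 0, 0]],
  [[0, 0, 0.003], [0, 0, 0]],
  [[0, 0, 0.003], [0, 0, 0]],
  [[0, 0, 0.003], [0, 0, 0]],
])

```text
time_s: 9.2
eef_pos: [0.5946, -0.0076, 0.0234]
eef_rot: [-0.001, 0.729, -0.685, 0.001]
wrist_force: [1.2, 1.0, 0.6]
opening: -0.002
```

Run:
```python
from fit import *
from bench import telemetry,viewer
o=telemetry.get_obs(); print(o['time_s'],o['eef_pos'],o['opening'],o['wrist_force'],o['dq'].round(3))
p=np.load('cr2.npy'); P=cradle2world(p,[-.036,-.0475,.020]); print(P,shift(o,P,90+np.degrees(p[2])))
im=viewer.camera('wrist')[:,:,::-1].copy();cv2.imwrite('pics/w8.png',cv2.resize(im[100:400,100:500],None,fx=2,fy=2,interpolation=cv2.INTER_CUBIC))
```

```text
9.2 [ 0.59456033 -0.00759323  0.02344433] -0.001948299850359331 [1.19109123 1.01517555 0.60223926] [-0.    -0.002  0.003 -0.001 -0.002  0.001]
[ 0.60671046 -0.00610426  0.02      ] (array([-0.0007, -0.0122,  0.0035]), array([-0.14, -0.04,  0.09]))
```

View pics/w8.png

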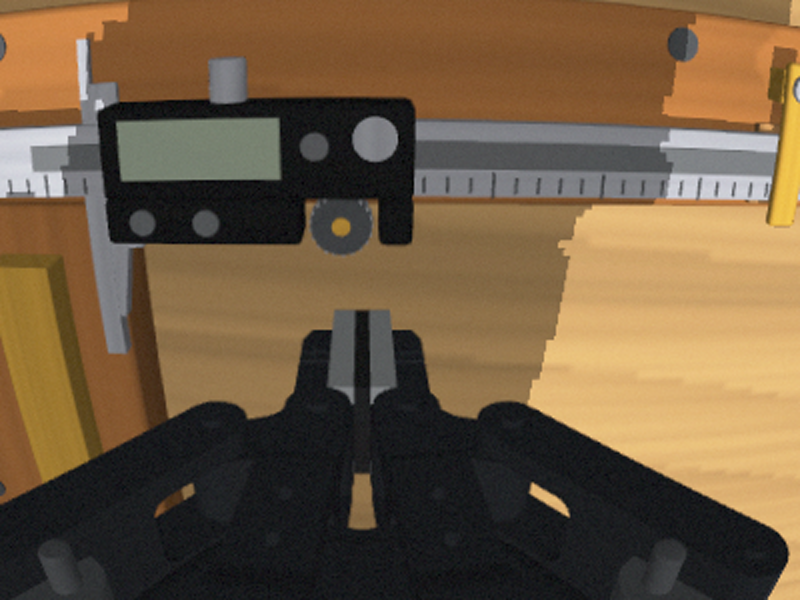

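Fingertip (362,312) stands 4–5 mm to −y of the wheel (341,227), square to it. Approaching slowly.

>>> step_arm([
  [[0, -0.003, 0.003], [0, 0, 0]],
  [[0, -0.006, 0.003], [0, 0, 0]],
  [[0, -0.009, 0.003], [0, 0, 0]],
  [[0, -0.011, 0.003], [0, 0, 0]],
  [[0, -0.012, 0.003], [0, 0, 0]],
])

```text
time_s: 9.75
eef_pos: [0.6057, -0.0068, 0.019]
eef_rot: [-0.0, 0.728, -0.685, 0.0]
wrist_force: [0.5, -0.3, 0.2]
opening: -0.004
```

>>> step_arm([
  [[0, 0, 0], [0, 0, 0]],
  [[0, 0, 0], [0, 0, 0]],
  [[0, 0, 0], [0, 0, 0]],
])

```text
time_s: 10.05
eef_pos: [0.6053, -0.0067, 0.0189]
eef_rot: [0.0, 0.728, -0.685, -0.0]
wrist_force: [-0.1, -0.4, -0.6]
opening: -0.0
```

Run:
```python
from fit import *
from bench import telemetry,viewer
p=np.load('cr2.npy');o=telemetry.get_obs(); print(o['time_s'],o['eef_pos'],o['wrist_force']); d=o['eef_pos'][:2]-p[:2];c,s=np.cos(p[2]),np.sin(p[2]); print('cradle',c*d[0]+s*d[1],-s*d[0]+c*d[1])
im=viewer.camera('wrist')[:,:,::-1].copy();cv2.imwrite('pics/w9.png',cv2.resize(im[150:300,180:380],None,fx=4,fy=4,interpolation=cv2.INTER_CUBIC))
```

```text
10.05 [ 0.60527037 -0.00674303  0.01890577] [-0.13450607 -0.38941929 -0.60695509]
cradle -0.037475884964064246 -0.04805105184369915
```

View pics/w9.png

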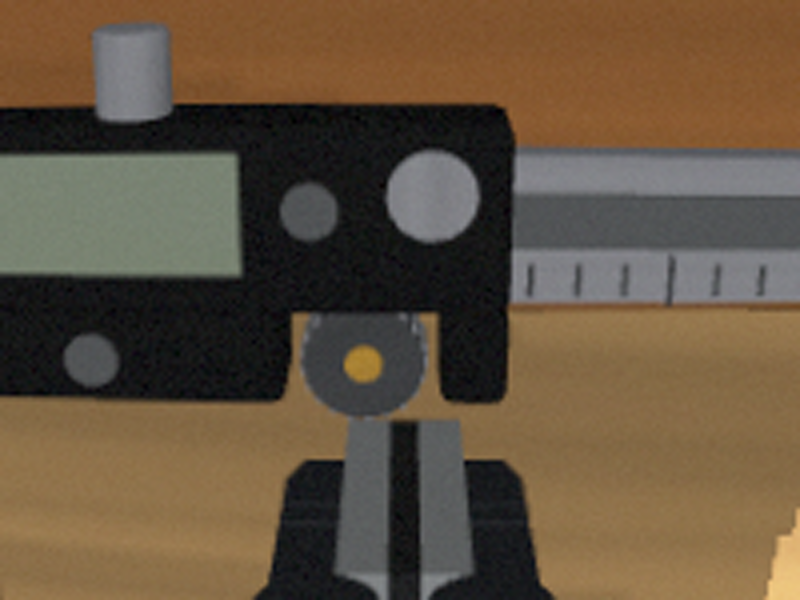

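>>> step_arm([
  [[0, -0.0005, 0], [0, 0, 0]],
  [[0, -0.001, 0], [0, 0, 0]],
  [[0, -0.0015, 0], [0, 0, 0]],
  [[0, -0.0015, 0], [0, 0, 0]],
])

```text
time_s: 10.5
eef_pos: [0.607, -0.0067, 0.019]
eef_rot: [-0.0, 0.728, -0.685, 0.0]
wrist_force: [1.3, -0.3, -0.1]
opening: -0.003
```

>>> step_arm([
  [[0, -0.0005, 0], [0, 0, 0]],
  [[0, -0.001, 0], [0, 0, 0]],
  [[0, -0.001, 0], [0, 0, 0]],
])

```text
time_s: 10.8
eef_pos: [0.608, -0.0066, 0.019]
eef_rot: [-0.0, 0.728, -0.685, 0.0]
wrist_force: [0.2, 0.7, -0.0]
opening: -0.003
```

>>> step_arm([
  [[0, -0.0005, 0], [0, 0, 0]],
  [[0, -0.0005, 0], [0, 0, 0]],
  [[0, -0.0005, 0], [0, 0, 0]],
])

```text
time_s: 11.1
eef_pos: [0.6084, -0.0066, 0.0189]
eef_rot: [0.0, 0.728, -0.685, -0.0]
wrist_force: [0.2, -0.5, 0.8]
opening: 0.002
```

>>> step_arm([
  [[0, -0.0005, 0], [0, 0, 0]],
  [[0, -0.001, 0], [0, 0, 0]],
  [[0, -0.001, 0], [0, 0, 0]],
])

```text
time_s: 11.4
eef_pos: [0.6095, -0.0066, 0.019]
eef_rot: [-0.0, 0.728, -0.685, 0.0]
wrist_force: [0.0, -0.5, -0.3]
opening: 0.001
```

>>> step_arm([
  [[0, -0.0004, 0], [0, 0, 0]],
  [[0, -0.0004, 0], [0, 0, 0]],
  [[0, -0.0004, 0], [0, 0, 0]],
])

```text
time_s: 11.7
eef_pos: [0.6098, -0.0065, 0.019]
eef_rot: [0.0, 0.728, -0.685, -0.0]
wrist_force: [0.8, 0.6, -0.4]
opening: 0.002
```

>>> step_arm([
  [[0, -0.0004, 0], [0, 0, 0]],
  [[0, -0.0004, 0], [0, 0, 0]],
  [[0, -0.0004, 0], [0, 0, 0]],
])

```text
time_s: 12.0
eef_pos: [0.6102, -0.0065, 0.019]
eef_rot: [0.0, 0.728, -0.685, -0.0]
wrist_force: [-0.0, 0.2, -1.0]
opening: 0.002
```

Run:
```python
from fit import *
from bench import telemetry,viewer
p=np.load('cr2.npy');o=telemetry.get_obs(); print(o['time_s'],o['eef_pos'],o['wrist_force']); d=o['eef_pos'][:2]-p[:2];c,s=np.cos(p[2]),np.sin(p[2]); print('cradle',c*d[0]+s*d[1],-s*d[0]+c*d[1])
im=viewer.camera('wrist')[:,:,::-1].copy();cv2.imwrite('pics/w10.png',cv2.resize(im[150:300,180:380],None,fx=4,fy=4,interpolation=cv2.INTER_CUBIC))
```

```text
12.0 [ 0.61019641 -0.00647443  0.01895872] [-0.03552429  0.19947899 -0.95766822]
cradle -0.03254260977059876 -0.04807905593161908
```

View pics/w10.png

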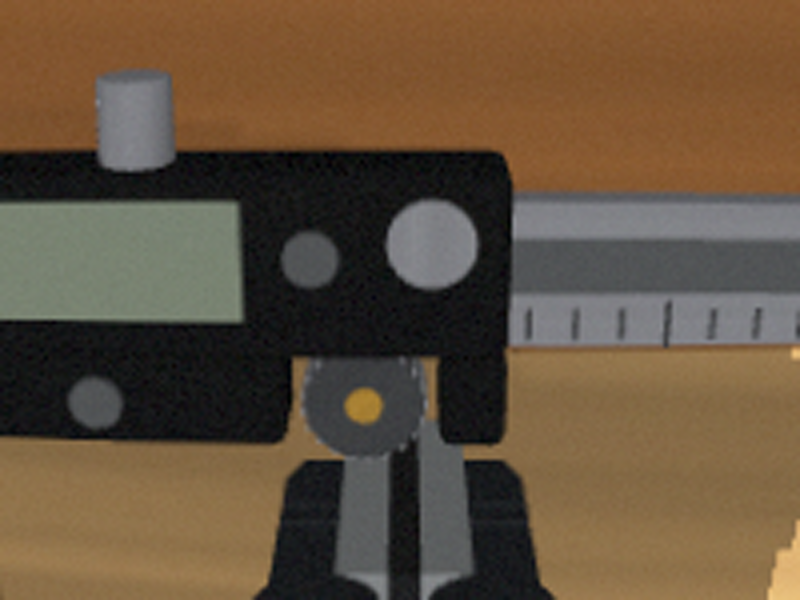

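>>> step_arm([
  [[0, -0.0003, 0], [0, 0, 0]],
  [[0, -0.0006, 0], [0, 0, 0]],
  [[0, -0.0006, 0], [0, 0, 0]],
])

```text
time_s: 12.35
eef_pos: [0.6108, -0.0064, 0.019]
eef_rot: [-0.0, 0.728, -0.685, 0.0]
wrist_force: [-0.3, -0.6, 0.2]
opening: -0.003
```

>>> step_arm([
  [[0, -0.0003, 0], [0, 0, 0]],
  [[0, -0.0003, 0], [0, 0, 0]],
  [[0, -0.0003, 0], [0, 0, 0]],
])

```text
time_s: 12.65
eef_pos: [0.6111, -0.0064, 0.019]
eef_rot: [-0.0, 0.728, -0.685, -0.0]
wrist_force: [0.3, 0.2, -0.1]
opening: 0.002
```

>>> step_arm([
  [[0, -0.0003, 0], [0, 0, 0]],
  [[0, -0.0003, 0], [0, 0, 0]],
  [[0, -0.0003, 0], [0, 0, 0]],
])

```text
time_s: 12.95
eef_pos: [0.6114, -0.0064, 0.0189]
eef_rot: [0.0, 0.728, -0.685, -0.0]
wrist_force: [-0.1, -0.9, 0.4]
opening: 0.001
```

>>> step_arm([
  [[0, -0.0003, 0], [0, 0, 0]],
  [[0, -0.0003, 0], [0, 0, 0]],
  [[0, -0.0003, 0], [0, 0, 0]],
])

```text
time_s: 13.25
eef_pos: [0.6116, -0.0064, 0.0189]
eef_rot: [0.0, 0.728, -0.685, -0.0]
wrist_force: [-0.5, -0.4, 0.8]
opening: 0.002
```

>>> step_arm([
  [[0, -0.0003, 0], [0, 0, 0]],
  [[0, -0.0003, 0], [0, 0, 0]],
  [[0, -0.0003, 0], [0, 0, 0]],
])

```text
time_s: 13.55
eef_pos: [0.6117, -0.0064, 0.0189]
eef_rot: [0.0, 0.728, -0.685, -0.0]
wrist_force: [-1.3, -0.2, 0.2]
opening: 0.0
```

>>> step_arm([
  [[0, -0.0003, 0], [0, 0, 0]],
  [[0, -0.0003, 0], [0, 0, 0]],
  [[0, -0.0003, 0], [0, 0, 0]],
])

```text
time_s: 13.85
eef_pos: [0.6119, -0.0063, 0.0188]
eef_rot: [0.0, 0.729, -0.685, -0.0]
wrist_force: [-3.7, 0.1, 1.3]
opening: 0.002
```

>>> step_arm([
  [[0, -0.0003, 0], [0, 0, 0]],
  [[0, -0.0003, 0], [0, 0, 0]],
  [[0, -0.0003, 0], [0, 0, 0]],
])

```text
time_s: 14.15
eef_pos: [0.6119, -0.0063, 0.0188]
eef_rot: [0.0, 0.728, -0.685, -0.001]
wrist_force: [-6.0, -1.1, 2.2]
opening: -0.001
```

Run:
```python
from fit import *
from bench import telemetry,viewer
p=np.load('cr2.npy');o=telemetry.get_obs(); print(o['time_s'],o['eef_pos'],o['wrist_force'],o['torque']); d=o['eef_pos'][:2]-p[:2];c,s=np.cos(p[2]),np.sin(p[2]); print('cradle',c*d[0]+s*d[1],-s*d[0]+c*d[1])
im=viewer.camera('wrist')[:,:,::-1].copy();cv2.imwrite('pics/w11.png',cv2.resize(im[150:300,180:380],None,fx=4,fy=4,interpolation=cv2.INTER_CUBIC))
```

```text
14.15 [ 0.61192687 -0.00634043  0.01877957] [-6.00978222 -1.14147365  2.19999911] [-0.06529445  0.83959641 -0.00396523]
cradle -0.030807216625746196 -0.04804931799189045
```

View pics/w11.png

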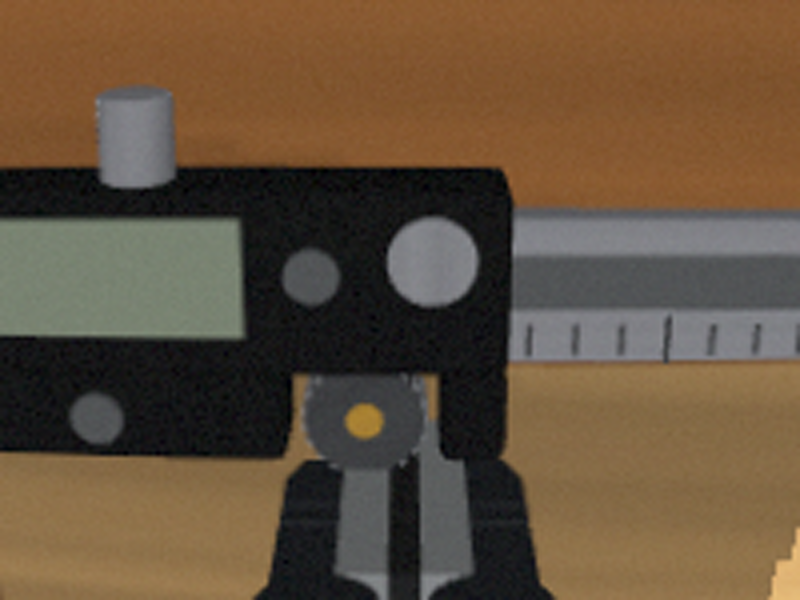

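Contact at about 6 N. Stiffness is about 8 N/mm, so it is easy to control. Rolling towards cradle +y (tool −x).

>>> step_arm([
  [[-0.001, 0, 0], [0, 0, 0]],
  [[-0.002, 0, 0], [0, 0, 0]],
  [[-0.003, 0, 0], [0, 0, 0]],
  [[-0.004, 0, 0], [0, 0, 0]],
])

```text
time_s: 14.6
eef_pos: [0.6117, -0.0026, 0.0188]
eef_rot: [0.001, 0.728, -0.685, -0.0]
wrist_force: [-5.6, -1.2, 2.6]
opening: 0.002
```

```bash
cat > st.py <<'E'
from fit import *
from bench import telemetry,viewer
import sys
p=np.load('cr2.npy');o=telemetry.get_obs(); d=o['eef_pos'][:2]-p[:2];c,s=np.cos(p[2]),np.sin(p[2]); f=o['wrist_force']
print(o['time_s'],'TCP cradle',(c*d[0]+s*d[1]).round(4),(-s*d[0]+c*d[1]).round(4),o['eef_pos'][2].round(4),'F cradle',(c*f[0]+s*f[1]).round(2),(-s*f[0]+c*f[1]).round(2))
im=viewer.camera('wrist')[:,:,::-1].copy();cv2.imwrite(f'pics/{sys.argv[1]}.png',cv2.resize(im[100:300,80:380],None,fx=2.6,fy=2.6,interpolation=cv2.INTER_CUBIC))
E
python3 st.py w12
```

```text
14.6 TCP cradle -0.0308 -0.0443 0.0188 F cradle -5.63 -0.88
```

View pics/w12.png

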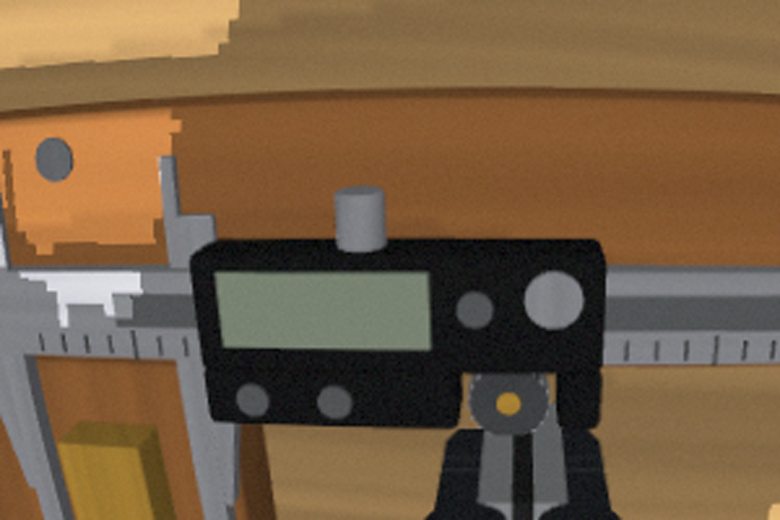

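Wheel rolled: finger is now 14 px right of the wheel centre (523 vs 509), slider advanced about 2 mm. Continuing.

>>> step_arm([
  [[-0.002, 0, 0], [0, 0, 0]],
  [[-0.004, 0, 0], [0, 0, 0]],
  [[-0.006, 0, 0], [0, 0, 0]],
  [[-0.007, 0, 0], [0, 0, 0]],
])

```text
time_s: 15.05
eef_pos: [0.6112, 0.0046, 0.0187]
eef_rot: [0.001, 0.728, -0.685, -0.001]
wrist_force: [-5.2, -1.9, 2.1]
opening: -0.001
```

>>> step_arm([
  [[-0.002, 0, 0], [0, 0, 0]],
  [[-0.004, 0, 0], [0, 0, 0]],
  [[-0.006, 0, 0], [0, 0, 0]],
  [[-0.007, 0, 0], [0, 0, 0]],
])

```text
time_s: 15.45
eef_pos: [0.6108, 0.0116, 0.0187]
eef_rot: [0.001, 0.728, -0.685, -0.0]
wrist_force: [-5.3, -1.3, 2.1]
opening: -0.002
```

```bash
python3 st.py w13
```

```text
15.45 TCP cradle -0.0308 -0.0301 0.0187 F cradle -5.33 -0.97
```

View pics/w13.png

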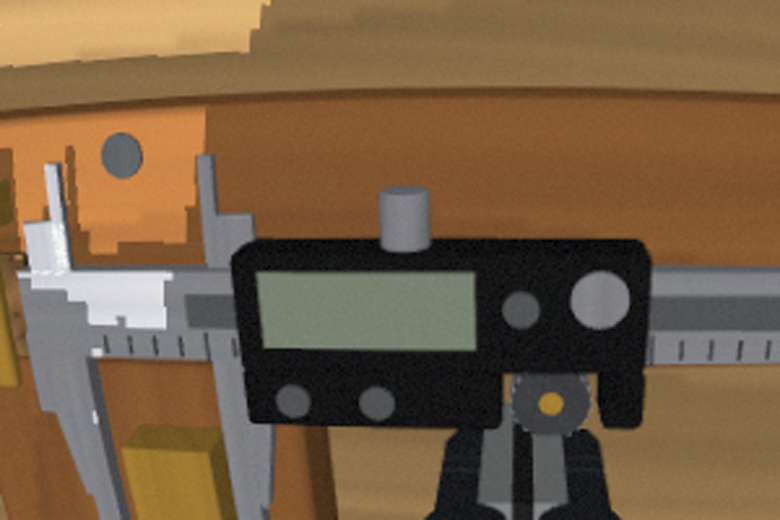

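Slider has come about 9 mm with N ≈ 5 N. Finger is near the end of its face (522 vs wheel 551), so lift off, go back 9 mm and re-engage.

>>> step_arm([
  [[0, 0.002, 0], [0, 0, 0]],
  [[0, 0.004, 0], [0, 0, 0]],
  [[0.004, 0.004, 0], [0, 0, 0]],
  [[0.009, 0.004, 0], [0, 0, 0]],
  [[0.009, 0.004, 0], [0, 0, 0]],
])

```text
time_s: 16.0
eef_pos: [0.6085, 0.0015, 0.0192]
eef_rot: [-0.0, 0.728, -0.685, 0.0]
wrist_force: [0.4, -0.8, -0.6]
opening: 0.001
```

>>> step_arm([
  [[0, -0.0007, 0], [0, 0, 0]],
  [[0, -0.0014, 0], [0, 0, 0]],
  [[0, -0.002, 0], [0, 0, 0]],
  [[0, -0.0025, 0], [0, 0, 0]],
  [[0, -0.0025, 0], [0, 0, 0]],
])

```text
time_s: 16.5
eef_pos: [0.6106, 0.0027, 0.019]
eef_rot: [-0.0, 0.728, -0.685, 0.0]
wrist_force: [-0.7, 0.3, 0.0]
opening: -0.004
```

>>> step_arm([
  [[0, -0.0002, 0], [0, 0, 0]],
  [[0, -0.0004, 0], [0, 0, 0]],
  [[0, -0.0006, 0], [0, 0, 0]],
  [[0, -0.0008, 0], [0, 0, 0]],
  [[0, -0.0008, 0], [0, 0, 0]],
])

```text
time_s: 17.0
eef_pos: [0.6111, 0.0026, 0.0189]
eef_rot: [0.0, 0.728, -0.685, -0.0]
wrist_force: [-1.5, 1.0, 1.3]
opening: -0.001
```

>>> step_arm([
  [[0, -0.0002, 0], [0, 0, 0]],
  [[0, -0.0004, 0], [0, 0, 0]],
  [[0, -0.0004, 0], [0, 0, 0]],
])

```text
time_s: 17.3
eef_pos: [0.6112, 0.0027, 0.0188]
eef_rot: [0.0, 0.728, -0.685, -0.0]
wrist_force: [-4.2, -0.2, 1.7]
opening: 0.004
```

```bash
python3 st.py w14
```

```text
17.3 TCP cradle -0.031 -0.039 0.0188 F cradle -4.23 0.02
```

View pics/w14.png

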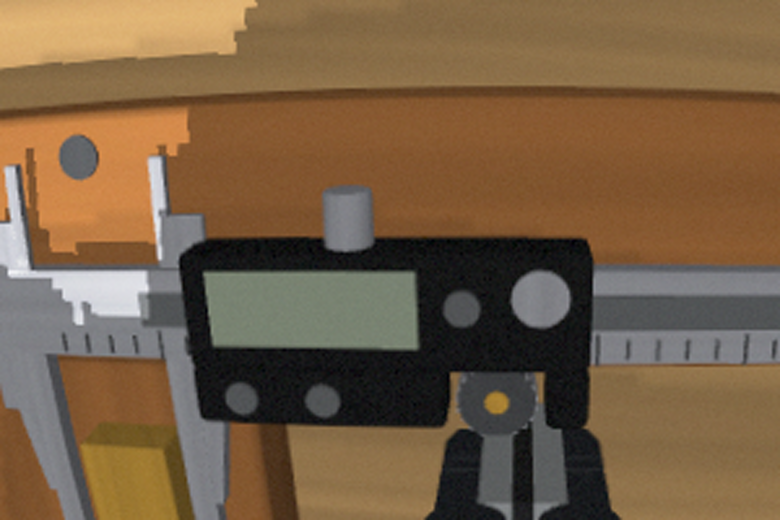

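Re-engaged at 4 N (finger 523, wheel 497). Second stroke.

>>> step_arm([
  [[-0.0015, 0, 0], [0, 0, 0]],
  [[-0.003, 0, 0], [0, 0, 0]],
  [[-0.0045, 0, 0], [0, 0, 0]],
  [[-0.006, 0, 0], [0, 0, 0]],
])

```text
time_s: 17.75
eef_pos: [0.611, 0.0087, 0.0188]
eef_rot: [0.0, 0.728, -0.685, -0.0]
wrist_force: [-4.9, -1.9, 1.7]
opening: 0.003
```

>>> step_arm([
  [[-0.001, 0, 0], [0, 0, 0]],
  [[-0.002, 0, 0], [0, 0, 0]],
  [[-0.003, 0, 0], [0, 0, 0]],
  [[-0.004, 0, 0], [0, 0, 0]],
])

```text
time_s: 18.15
eef_pos: [0.6107, 0.0127, 0.0188]
eef_rot: [0.0, 0.728, -0.685, -0.0]
wrist_force: [-4.8, -2.1, 0.7]
opening: -0.003
```

```bash
python3 st.py w15
```

```text
18.15 TCP cradle -0.0309 -0.029 0.0188 F cradle -4.92 -1.85
```

View pics/w15.png

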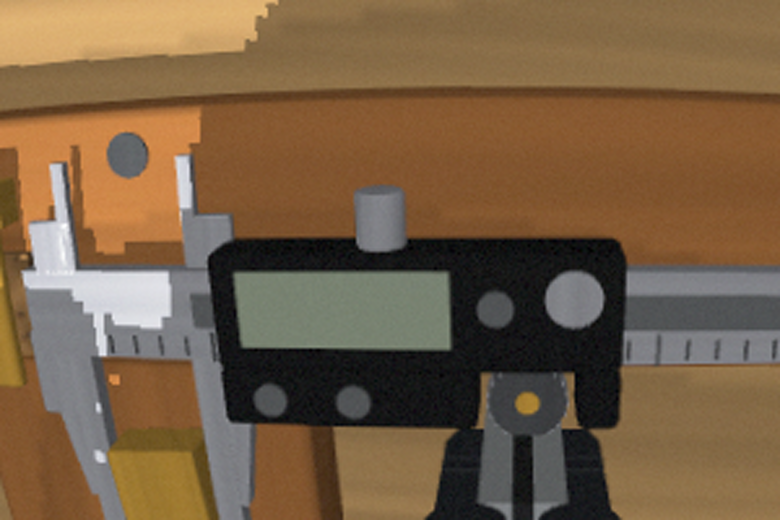

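Bar now against the moving jaw with a ~2 mm gap left at the fixed jaw (110 vs 98). Continuing slowly.

>>> step_arm([
  [[-0.0007, 0, 0], [0, 0, 0]],
  [[-0.0014, 0, 0], [0, 0, 0]],
  [[-0.002, 0, 0], [0, 0, 0]],
  [[-0.0025, 0, 0], [0, 0, 0]],
  [[-0.003, 0, 0], [0, 0, 0]],
])

```text
time_s: 18.7
eef_pos: [0.6106, 0.0155, 0.0188]
eef_rot: [0.0, 0.728, -0.685, -0.0]
wrist_force: [-4.1, -2.5, 0.9]
opening: 0.001
```

```bash
python3 st.py w16
```

```text
18.7 TCP cradle -0.0308 -0.0262 0.0188 F cradle -4.25 -2.22
```

View pics/w16.png

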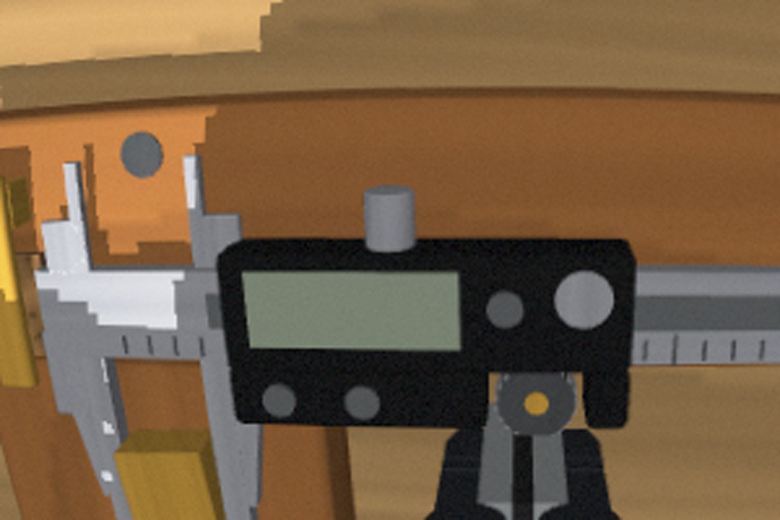

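>>> step_arm([
  [[-0.0004, 0, 0], [0, 0, 0]],
  [[-0.0008, 0, 0], [0, 0, 0]],
  [[-0.0008, 0, 0], [0, 0, 0]],
])

```text
time_s: 19.05
eef_pos: [0.6106, 0.0161, 0.0188]
eef_rot: [0.0, 0.728, -0.685, -0.0]
wrist_force: [-4.6, -3.0, 1.5]
opening: 0.001
```

>>> step_arm([
  [[-0.0003, 0, 0], [0, 0, 0]],
  [[-0.0006, 0, 0], [0, 0, 0]],
  [[-0.0006, 0, 0], [0, 0, 0]],
])

```text
time_s: 19.35
eef_pos: [0.6105, 0.0167, 0.0188]
eef_rot: [0.0, 0.728, -0.685, -0.0]
wrist_force: [-5.0, -2.7, 0.7]
opening: 0.003
```

```bash
python3 st.py w17
```

```text
19.35 TCP cradle -0.0309 -0.025 0.0188 F cradle -5.16 -2.43
```

View pics/w17.png

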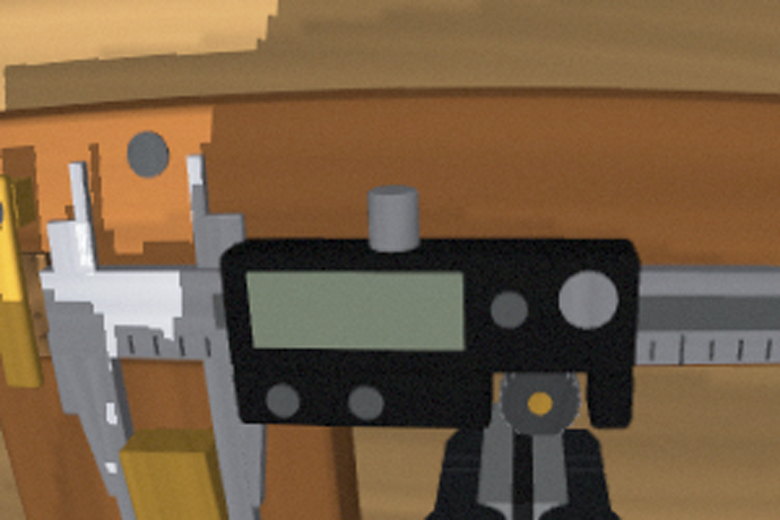

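>>> step_arm([
  [[-0.0002, 0, 0], [0, 0, 0]],
  [[-0.0004, 0, 0], [0, 0, 0]],
  [[-0.0004, 0, 0], [0, 0, 0]],
])

```text
time_s: 19.7
eef_pos: [0.6105, 0.017, 0.0188]
eef_rot: [0.0, 0.728, -0.685, -0.0]
wrist_force: [-5.0, -2.8, 1.5]
opening: 0.002
```

>>> step_arm([
  [[-0.0002, 0, 0], [0, 0, 0]],
  [[-0.0004, 0, 0], [0, 0, 0]],
  [[-0.0004, 0, 0], [0, 0, 0]],
])

```text
time_s: 20.0
eef_pos: [0.6105, 0.0174, 0.0188]
eef_rot: [0.0, 0.728, -0.685, -0.0]
wrist_force: [-5.4, -2.9, 1.1]
opening: 0.002
```

```bash
python3 st.py w18
python3 - <<'E'
from bench import telemetry
o=telemetry.get_obs();print(o['torque'],o['joint_efforts'].round(2))
E
```

```text
20.0 TCP cradle -0.0308 -0.0242 0.0188 F cradle -5.54 -2.56
[-0.54545233  0.67976245 -0.0114269 ] [ 2.040e+00 -5.406e+01 -2.956e+01  1.010e+00 -1.240e+00 -5.000e-02]
```

View pics/w18.png

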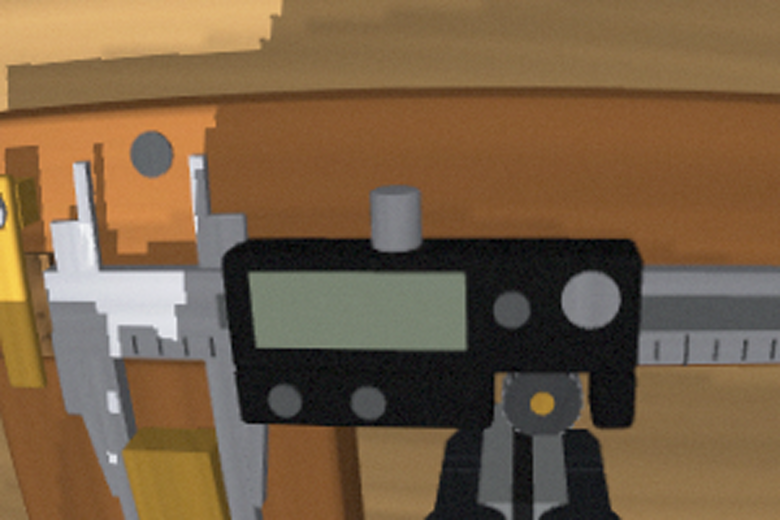

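Run:
```python
from fit import *
from bench import telemetry,viewer
c=viewer.get_calibration('wrist')
im=viewer.camera('wrist')[:,:,::-1].copy();cv2.imwrite('pics/w19f.png',im);np.save('w19c.npy',c,allow_pickle=True);cv2.imwrite('pics/w19.png',cv2.resize(im[190:340,40:200],None,fx=4,fy=4,interpolation=cv2.INTER_CUBIC))
```

```text
(no output)
```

View pics/w19.png

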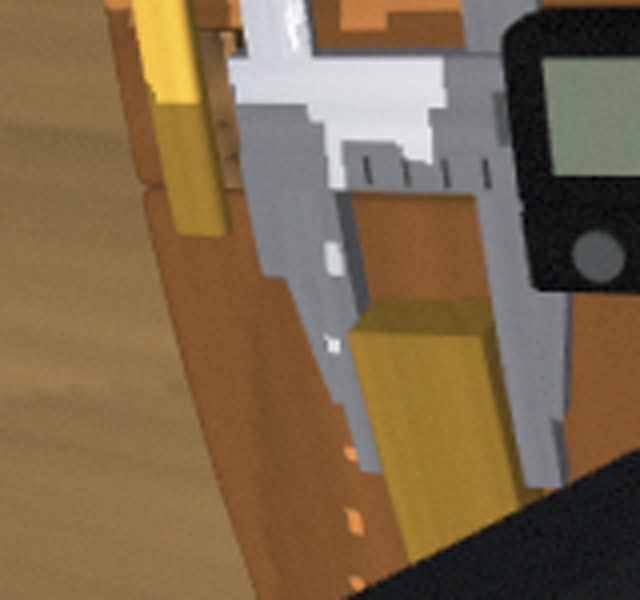

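Run:
```python
from fit import *
c=np.load('w19c.npy',allow_pickle=True).item(); p=np.load('cr2.npy')
Q=lambda P:((proj(c,cradle2world(p,P),True)-[40,190])*4+1.5).round(0)
print('fixed tip inner',Q((-.048,.05,.026)),'base',Q((-.008,.05,.026)))
for y in (.05,.0495,.049,.032,.0315,.031): print(y,Q((-.025,y,.03)),Q((-.07,y,.03)))
for op in (.018,.0185,.019): print(op,'mov tip inner',Q((-.048,.05-op,.026)),'wheel',Q((-.0145,-.008-op,.027)),'hous LB',Q((-.0175,.043-op,.032)))
```

```text
fixed tip inner [395. 473.] base [334. 187.]
0.05 [346. 332.] [420. 620.]
0.0495 [349. 333.] [423. 621.]
0.049 [353. 333.] [427. 621.]
0.032 [483. 341.] [544. 634.]
0.0315 [487. 341.] [548. 634.]
0.031 [491. 341.] [551. 635.]
0.018 mov tip inner [524. 484.] wheel [993. 256.] hous LB [526. 293.]
0.0185 mov tip inner [527. 484.] wheel [998. 256.] hous LB [530. 294.]
0.019 mov tip inner [531. 485.] wheel [1002.  256.] hous LB [534. 294.]
```

Bar's front corners (351,335)/(484,335) put it within ~0.5 mm of the fixed jaw, opening ~18.4–18.8. A little more.

>>> step_arm([
  [[-0.0002, 0, 0], [0, 0, 0]],
  [[-0.0004, 0, 0], [0, 0, 0]],
  [[-0.0006, 0, 0], [0, 0, 0]],
  [[-0.0006, 0, 0], [0, 0, 0]],
])

```text
time_s: 20.5
eef_pos: [0.6105, 0.0179, 0.0188]
eef_rot: [0.0, 0.728, -0.685, 0.0]
wrist_force: [-5.5, -3.5, 1.2]
opening: -0.004
```

>>> step_arm([
  [[-0.0002, 0, 0], [0, 0, 0]],
  [[-0.0004, 0, 0], [0, 0, 0]],
  [[-0.0006, 0, 0], [0, 0, 0]],
  [[-0.0006, 0, 0], [0, 0, 0]],
])

```text
time_s: 20.9
eef_pos: [0.6104, 0.0185, 0.0187]
eef_rot: [0.001, 0.728, -0.685, 0.0]
wrist_force: [-4.7, -4.1, 1.1]
opening: -0.001
```

```bash
python3 st.py w20
python3 - <<'E'
from fit import *
from bench import telemetry,viewer
c=viewer.get_calibration('wrist')
im=viewer.camera('wrist')[:,:,::-1].copy();cv2.imwrite('pics/w21f.png',im);np.save('w21c.npy',c,allow_pickle=True);cv2.imwrite('pics/w21.png',cv2.resize(im[190:340,40:200],None,fx=4,fy=4,interpolation=cv2.INTER_CUBIC))
p=np.load('cr2.npy')
Q=lambda P:((proj(c,cradle2world(p,P),True)-[40,190])*4+1.5).round(0)
print('fixed tip inner',Q((-.048,.05,.026)),'base',Q((-.008,.05,.026)))
for y in (.05,.049,.032,.031): print(y,Q((-.025,y,.03)))
for op in (.018,.019): print(op,'wheel',Q((-.0145,-.008-op,.027))/4+[40,190],'hous LB',Q((-.0175,.043-op,.032)))
E
```

```text
20.9 TCP cradle -0.0308 -0.0232 0.0187 F cradle -4.92 -3.85
fixed tip inner [402. 474.] base [341. 187.]
0.05 [353. 333.]
0.049 [361. 334.]
0.032 [492. 342.]
0.031 [500. 342.]
0.018 wheel [290.75 254.  ] hous LB [535. 294.]
0.019 wheel [293. 254.] hous LB [543. 294.]
```

View pics/w21.png

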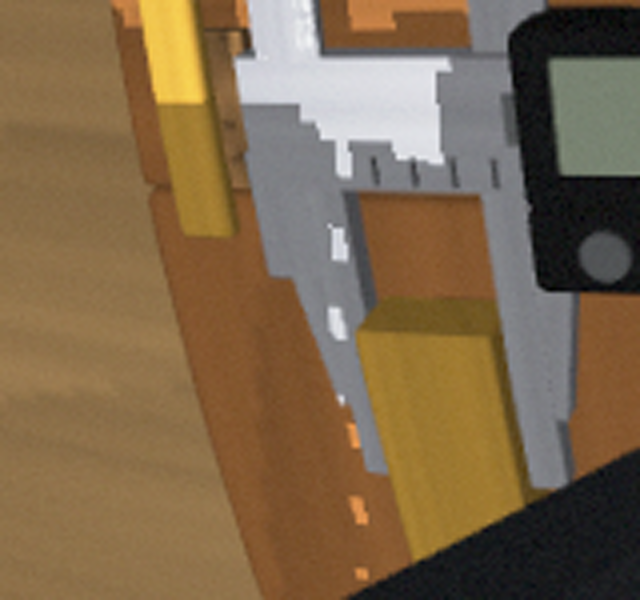

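View pics/w20.png

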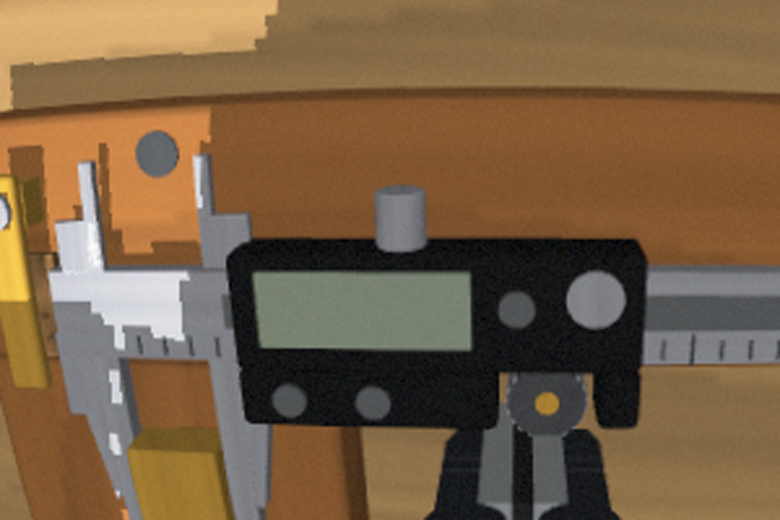

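>>> step_arm([
  [[0, 0, 0], [0, 0, 0]],
  [[0, 0, 0], [0, 0, 0]],
])

```text
time_s: 21.2
eef_pos: [0.6104, 0.0185, 0.0188]
eef_rot: [0.001, 0.728, -0.685, -0.0]
wrist_force: [-4.6, -4.7, 1.2]
opening: 0.001
```

>>> step_arm([
  [[-0.0002, 0, 0], [0, 0, 0]],
  [[-0.0002, 0, 0], [0, 0, 0]],
])

```text
time_s: 21.4
eef_pos: [0.6104, 0.0187, 0.0187]
eef_rot: [0.001, 0.728, -0.685, -0.0]
wrist_force: [-3.9, -3.7, 1.5]
opening: -0.002
```

```bash
for i in 1 2 3 4; do python3 st.py w22; done
```

```text
21.4 TCP cradle -0.0308 -0.023 0.0187 F cradle -4.07 -3.5
21.45 TCP cradle -0.0308 -0.023 0.0188 F cradle -4.31 -3.3
21.5 TCP cradle -0.0308 -0.023 0.0188 F cradle -4.88 -3.94
21.55 TCP cradle -0.0308 -0.023 0.0187 F cradle -5.91 -4.02
```

Drag settled at about 3.8 N (free rolling took 1–1.8 N), so the jaws are clamped at roughly 5 N on the bar. I'm easing the drag and backing straight off the wheel.

>>> step_arm([
  [[0.0002, 0, 0], [0, 0, 0]],
  [[0.0003, 0.0003, 0], [0, 0, 0]],
  [[0.0003, 0.001, 0], [0, 0, 0]],
  [[0.0003, 0.003, 0], [0, 0, 0]],
  [[0.0003, 0.008, 0], [0, 0, 0]],
])

```text
time_s: 22.1
eef_pos: [0.6037, 0.0186, 0.0194]
eef_rot: [-0.001, 0.728, -0.685, 0.001]
wrist_force: [-0.1, 0.7, 0.5]
opening: -0.002
```

>>> step_arm([
  [[0, 0.01, 0], [0, 0, 0]],
  [[0, 0.02, -0.02], [0, 0, 0]],
  [[0, 0.025, -0.06], [0, 0, 0]],
  [[-0.02, 0.03, -0.1], [0, 0, 0]],
  [[-0.05, 0.04, -0.12], [0, 0, 0]],
])

```text
time_s: 22.6
eef_pos: [0.5615, 0.0651, 0.1429]
eef_rot: [-0.002, 0.728, -0.686, 0.002]
wrist_force: [0.5, 1.4, 0.7]
opening: -0.005
```

>>> step_arm([
  [[0, 0, 0], [0, 0, 0]],
  [[0, 0, 0], [0, 0, 0]],
  [[0, 0, 0], [0, 0, 0]],
  [[0, 0, 0], [0, 0, 0]],
])

```text
time_s: 23.0
eef_pos: [0.5591, 0.0652, 0.1376]
eef_rot: [0.001, 0.728, -0.685, -0.001]
wrist_force: [-0.5, -0.1, -0.8]
opening: -0.004
```

Run:
```python
from fit import *
from bench import telemetry,viewer
o=telemetry.get_obs(); print(o['time_s'],o['eef_pos'],o['dq'].round(3),o['wrist_force'])
c=viewer.get_calibration('wrist')
im=viewer.camera('wrist')[:,:,::-1].copy();cv2.imwrite('pics/w30f.png',im);np.save('w30c.npy',c,allow_pickle=True);cv2.imwrite('pics/w30.png',im)
```

```text
23.0 [0.5590823  0.06521563 0.13762018] [-0.003  0.003 -0.006  0.001  0.001  0.001] [-0.51059685 -0.13865707 -0.84087694]
```

View pics/w30.png

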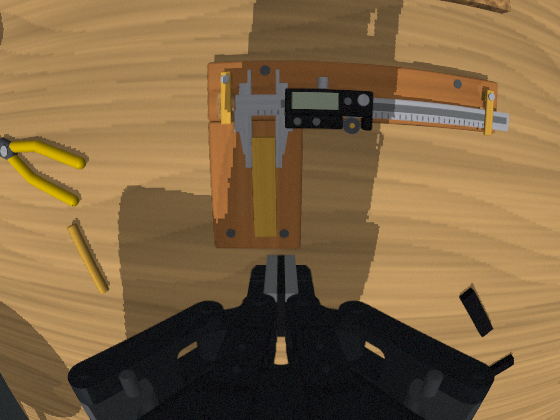

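Run:
```python
import cv2
a=cv2.imread('pics/w30f.png'); cv2.imwrite('pics/w31.png',cv2.resize(a[130:250,195:315],None,fx=5,fy=5,interpolation=cv2.INTER_CUBIC))
from fit import *
c=np.load('w30c.npy',allow_pickle=True).item();p=np.load('cr2.npy')
Q=lambda P:((proj(c,cradle2world(p,P),True)-[195,130])*5+2).round(0)
print('fixtip',Q((-.048,.05,.026)),'bar in, cnt .041',[Q(x) for x in [(-.0245,.05,.03),(-.0245,.032,.03),(-.1045,.032,.03),(-.1045,.05,.03)]],'mov tip 18',Q((-.048,.032,.026)))
```

```text
fixtip [287. 186.] bar in, cnt .041 [array([282.,  37.]), array([403.,  36.]), array([405., 536.]), array([294., 536.])] mov tip 18 [404. 186.]
```

View pics/w31.png

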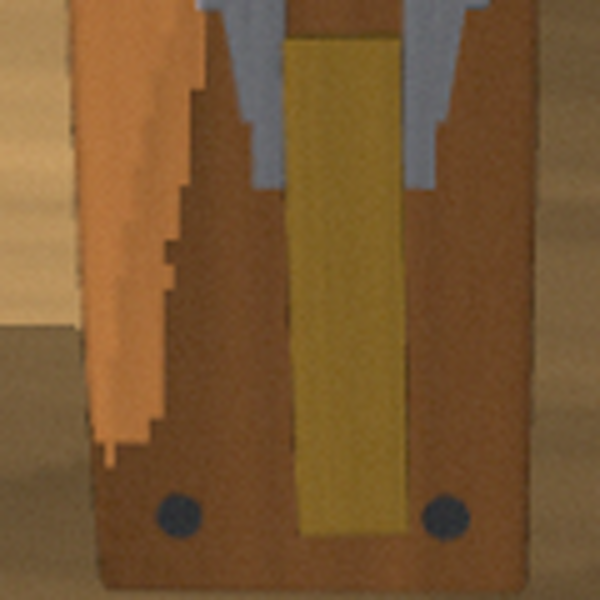

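Both jaws touch the bar's sides with no visible gap. Its corners match the predicted clamped pose within about 1 mm and 0.01 rad. The arm is clear.

Run:
```python
from bench import ticket,telemetry
print(ticket.hand_in(), telemetry.get_obs()['time_s'])
```

```text
the job is handed in; nothing more can be done
the job is handed in; nothing more can be done
```

The bar is on the ledge with the caliper closed on it, and the job is handed in at about 23 s on the robot's clock. The hand-in gave no verdict.

- **Placing:** I gripped the brass bar by its outer end and laid it flat between the open jaws, about 24 mm deep, then let go. The black look-alikes were left alone.
- **Closing:** I rolled the thumbwheel with the side of the shut fingertips in two strokes, pressing with about 4–6 N. At the end the drag rose from the 1–2 N of free rolling to about 3.8 N, which works out to roughly 5 N on the bar. I then eased off and backed straight away from the wheel.
- **Last picture:** Both jaws touch the bar with no visible gap, and it is square to within about 0.01 rad. It lies where a bar clamped at 18 mm should be, to within about 1 mm. The rod and pliers look undisturbed. I did not recheck the brush, which the arm had not worked near since lifting the bar.

**Limits of these checks:**
- While closing, the picture-based estimates of the opening disagreed slightly, between 17.7 and 18.8 mm.
- I could not tell rolling from slight slipping of the wheel over the last millimetre of finger travel.
- I inferred the force on the bar from wrist-force readings that vary by about 1 N. I could not measure the jaw force that remains after letting go.

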